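# Release the hidden child-safety catch, stow a tablet, shut the box

## Task

Put the loose dishwasher tablet away in its child-safe box. The lid stands a little raised on its safety catch: reach under the raised front edge, feel for the hidden sprung catch from the right (facing the box's front), push it aside to the left and lift the lid past it until it stands upright, then put the tablet in and shut the lid fully again. Be gentle: do not force the lid, the catch or the box, and leave the other things where they are.

Things in the scene. Friction and masses are not known exactly. Their poses are not given: they have to be found in the camera images.
- tablet_box: white box for dishwasher tablets, 128 mm deep (x), 180 mm wide (y), rim 130 mm high, fixed to the worktop. Origin: centre of its underside; x points to its back, y to the left of someone facing its front, z up; the front looks to the robot's left. Walls 4 mm, inner floor 8 mm up; tablets on it, tops 26 mm up. Its blue-green lid is a hood that overhangs the front wall by 51 mm; under it the catch is stuck on the front wall.
- catch_zone (a point): point of the box under the lid's overhang, 98 mm in front of its origin and 77 mm up. The white catch's finger tab hangs level with it, at an unmeasured place 30 mm right to 30 mm left of it: 10 mm thick in y, from 94 down to 60 mm above the worktop, from x = -115 to -81 mm of the box, behind the lid's front edge. Pushed to the right it does not give.
- catch_bolt (a point): point of the box above catch_zone, 121 mm up, the height of the catch's bolt. Pushed left from its right side, the tab gives against a spring, 3 to 7 N, then stops hard after 12 mm; it draws back towards the box as far as it goes left. Pushed 8 to 12 mm, its bolt clears the lid's edge. Hold it there until the lid's edge has risen some 11 mm (lid at 0.15 or more); then let the tab go before lifting on: the finger would run under the bolt.
- hinge (a point): middle of the lid's hinge line, which runs along the box's y; 60 mm behind the box's origin and 132 mm up. The lid is 190 mm wide, its plate 5 mm thick and flat on top, 137 mm above the worktop when shut; it reaches 175 mm in front of the hinge. Front skirt 41 mm high, 3 mm thick, its foot turned 12 mm inwards; side skirts reach 19 mm below the plate.
- lid (a joint): angle of the lid, rad: 0 = fully shut, 1.57 = upright, stop at 1.75. It starts raised at about 0.09 to 0.1; the catch stops it at 0.11. A stiff hinge: the lid stays where it is left; 3 to 4 N at the front edge move it up, about 1 N down. On the way down it snaps past the catch by itself (a few N more, between 0.2 and 0.1).
- lid_edge (a point): middle of the lower outer edge of the lid's front skirt: 175 mm in front of the hinge and, when shut, 36 mm below it (96 mm above the worktop).
- tablet_center (a point): centre of the loose dishwasher tablet, 40 mm (its x) by 30 mm (its y) by 18 mm high, white below and light blue on top, 25 g, lying flat on the surface beside the right end of the box.
- honey_jar: glass honey jar with grey lid, 71 mm across, 110 mm high. Origin: centre of its underside. A bystander.
- tin_small: small food tin, 75 mm across, 58 mm high. Origin: centre of its underside. A bystander.
- spice_jar_1: spice jar with ochre cap, 42 mm across, 106 mm high. Origin: centre of its underside. A bystander.
- lemon: lemon, 78x55x56 mm. Origin: centre of its underside. A bystander.
- salt_shaker: salt shaker, 44 mm across, 90 mm high. Origin: centre of its underside. A bystander.
There are look-alikes about, which are no part of the job. Of the things that look like the part that bears tablet_center, take the one that is farthest from the robot's base at the start.

How it is judged:
On the way, in this order (a step that is already met when the one before it is completed fails the run):
1. the catch is released and the lid stands open (at least 1.2 rad) (value of joint lid above 1.2 rad), for 0.2 s.
2. the tablet lies in the open box, let go (value of joint lid above 1 rad and x of tablet_center in the frame of tablet_box between -0.062 and 0.062 m and y of tablet_center in the frame of tablet_box between -0.088 and 0.088 m and z of tablet_center in the frame of tablet_box between 0 and 0.08 m and linear speed of tablet below 0.02 m/s and contact force between the fingers and tablet below 0.05 N), for 0.2 s.
At the end, for the whole second after the job is handed in: The lid is shut again (within 0.05 rad of fully down, caught by its catch) and the tablet lies at rest inside the box (value of joint lid below 0.05 rad and x of tablet_center in the frame of tablet_box between -0.062 and 0.062 m and y of tablet_center in the frame of tablet_box between -0.088 and 0.088 m and z of tablet_center in the frame of tablet_box between 0 and 0.08 m and linear speed of tablet below 0.02 m/s); the robot touches nothing.
It fails at once if the fingers press on the box, its lid or its catch with more than 30 N (contact force between the fingers and tablet_box above 30 N).
It fails at once if any part of the arm presses on the box, its lid or its catch with more than 30 N (contact force between the arm and tablet_box above 30 N).
It fails at once if another thing (jars, tin, lemon, shaker) is moved more than 3 cm (distance of any of honey_jar, tin_small, spice_jar_1, lemon, salt_shaker from where it was at the start of the episode above 0.03 m).
It also fails if it takes over 67 s, if anything falls off the work surface, if the arm or the gripper's body presses on something with over 40 N, if the wrist force passes 120 N, or if a joint passes its speed limit or range.

## Robot

A 6-joint arm with a two-finger parallel gripper is mounted at the origin on a cart in front of the work surface, level with it; the furniture and walls round the work are solid. World frame = base frame: x ahead of the robot, y to its left, z up, the work surface at z = 0. Lengths are in m, angles in rad, forces in N, time in s.
With the tool pointing down it reaches from about 0.3 to 0.875 m from the base axis. Payload 4.2 kg.
Tool frame: the origin (TCP) lies at the centre of the arm's flange, where the gripper is bolted on; the fingertips stand 173 mm ahead of it and the grasp point (between the pads) lies 155 mm ahead of it; z points along the fingers, y is the direction in which the jaws open and shut (so a half turn about z gives the same grasp; the last joint's range is limited). The gripper opens to 85 mm and grips with 20 to 120 N. Pads are 22 mm wide; open, the fingers measure 114 mm over their backs; the gripper's body (76 mm by 85 mm) begins 54 mm behind the grasp point. The pads swing forward as they close: fully open they stand 13 mm farther back than shut.
Start: joints at [1.102, 0.32, 1.565, -0, 1.257, -0.02], TCP at [0.249, 0.518, 0.405] pointing down, gripper open.
Joint ranges: [-3.11, 3.11], [-0.84, 2.01], [0.21, 2.61], [-1.34, 4.49], [0.05, 2.63], [-2.56, 2.56]. Speed limits (rad/s): [2.57, 2.57, 3.14, 3.14, 3.14, 3.14].

## Interface

Orientations are given as a rotation vector (axis times angle).
In Python, from rig import r gives the robot as it stands. The module is installed in compiled form; this text tells all that it offers.
- The arm moves only by the tool play_rows, never from a script. Its argument "series" is a list of rows, each an object with "xyz": the shift along the tool's x, y, z in cm, a list of three; "delta_rot": the turn, a rotation vector about the tool's x, y, z in degrees, a list of three; "gripper": the closure, from -1 (fully open) to 1 (shut), so that 0 is half open. In form: [{"xyz": [x, y, z], "delta_rot": [rx, ry, rz], "gripper": gripper}, ...]. A call has 1 to 12 rows; each row shifts and turns the commanded pose from where the row before left it, along the tool's axes as they then stand; what a row does not reach is not made up. A row lasts 1/8 s, in which the tool goes at most 62.5 mm and 10.7 degrees, less where a joint would pass 70% of its speed; a pose out of reach is approached as far as the arm can. A call with a gripper value outside its range is refused whole. The fingers move at their own pace and stop on an object; "grip_force" is the grip in N (left out, the last holds). Time passes only in rows, so rows that do not move let the fingers close. It gives the time, the measured TCP pose, the force and the opening at its end, in the units of the state.
- r.observe(): the state, without advancing time (a new reading comes with each control period).
- r.snapshot(name): name is "scene" or "top" or "wrist"; returns the picture (420x560x3 uint8, red, green, blue); there is no depth.
- r.camera_model(name): a dict with "mtx" (3x3 intrinsics, pixels), "pose" (4x4, takes a point from camera to world coordinates). Camera axes: x right, y down, z forward; pixel columns grow to the right and rows downward; lengths in m; the calibration is good to about 2 mm. A picture is of the moment at which its call begins: read the wrist's pose just before it. camera_model takes no time and is no camera call; for the wrist camera it gives the pose at the moment of the call.
- r.close_job(): hands the job in, once; it reports no verdict.
The state is a dict: "time_s": time; "joint_positions": joint angles; "joint_velocities": joint speeds; "joint_efforts": joint torques, N m; "ee_pos": TCP position; "eef_rot": TCP orientation; "force": force on the tool from outside, world axes, zero at the start; "torque": the same for the moment, N m; "width": finger opening in m.
Only numpy, scipy, OpenCV 4.12 (cv2) and the standard library are available. Lean on these libraries where they do the work, as an engineer would, in place of code of your own. Each camera call takes 0.05 s, during which the arm holds its last target.

## Working session

There is one attempt and no reset: what is moved stays moved. The work goes in short steps, Python scripts to look and compute and a tool call to move; the robot and the scene stay as the last step left them, time stands still between calls to the robot, and variables do not carry over. Pictures are saved under pics/ and viewed, and the job is handed in when it is done.

Besides the shell and the picture viewer there is one more tool, called after "Emit:" as name(argument=value, ...), one argument or row to a line, values as JSON. play_rows: Moves the arm, as the interface text tells. Its arguments: {"type":"object","properties":{"series":{"type":"array","items":{"type":"object","properties":{"xyz":{"type":"array","items":{"type":"number"}},"delta_rot":{"type":"array","items":{"type":"number"}},"gripper":{"type":"number"}}}},"grip_force":{"type":"number"}},"required":["series"]}

```bash
mkdir -p pics; python3 - <<'E'
from rig import r
import cv2
print(r.observe())
for n in ["scene","top","wrist"]:
    m=r.camera_model(n);im=r.snapshot(n)
    print(n,m["mtx"].round(1).tolist(),m["pose"].round(4).tolist())
    cv2.imwrite(f"pics/{n}0.png",im[:,:,::-1])
E
```

```text
{'time_s': 0.0, 'joint_positions': array([ 1.10198768e+00,  3.20253754e-01,  1.56568660e+00,  3.15165568e-06,
        1.25737597e+00, -2.00179428e-02]), 'joint_velocities': array([ 0.00333206, -0.000154  , -0.00104227,  0.00113291, -0.00070934,
       -0.00108574]), 'joint_efforts': array([-3.44883709e-03, -4.15521169e+01, -2.34158689e+01, -3.06524425e-04,
        8.17044260e-03, -2.46935166e-06]), 'ee_pos': array([0.24940619, 0.51789547, 0.40390096]), 'eef_rot': array([-6.98965284e-01, -3.06241836e+00,  2.62557754e-03]), 'force': array([ 0.56801058, -0.34045261,  0.78537076]), 'torque': array([-0.03107255, -0.01794375,  0.02503216]), 'width': 0.08548094118632735}
scene [[439.2, 0.0, 282.6], [0.0, 439.2, 205.4], [0.0, 0.0, 1.0]] [[0.6784, -0.3324, 0.6552, -0.1213], [-0.7344, -0.3306, 0.5927, -0.6062], [0.0196, -0.8833, -0.4684, 0.6084], [0.0, 0.0, 0.0, 1.0]]
top [[381.7, 0.0, 287.3], [0.0, 381.7, 208.8], [0.0, 0.0, 1.0]] [[-0.0184, -0.9926, 0.1201, 0.4501], [-0.9996, 0.0156, -0.0239, 0.0182], [0.0218, -0.1205, -0.9925, 0.9873], [0.0, 0.0, 0.0, 1.0]]
wrist [[349.6, 0.0, 287.6], [0.0, 349.6, 211.8], [0.0, 0.0, 1.0]] [[0.4344, 0.8658, 0.2484, 0.1875], [0.9007, -0.4168, -0.1225, 0.5484], [-0.0025, 0.2769, -0.9609, 0.3741], [0.0, 0.0, 0.0, 1.0]]
```

View pics/scene0.png

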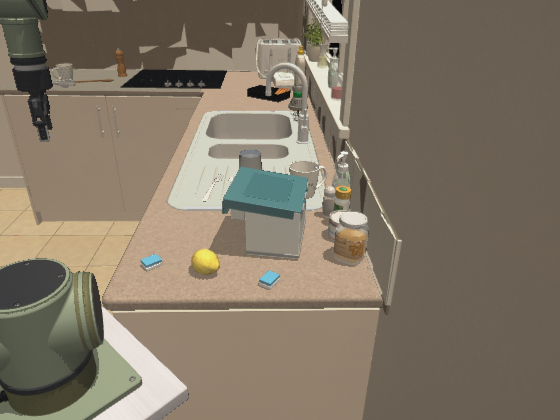

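View pics/top0.png

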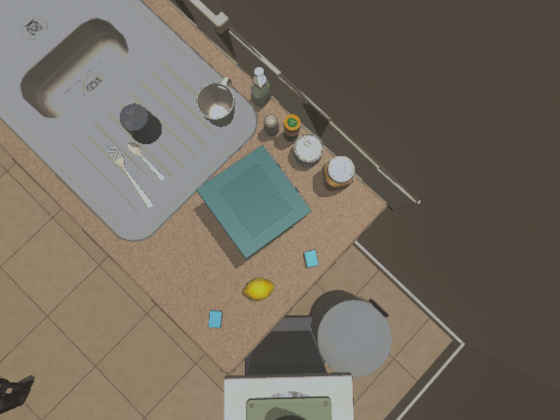

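View pics/wrist0.png

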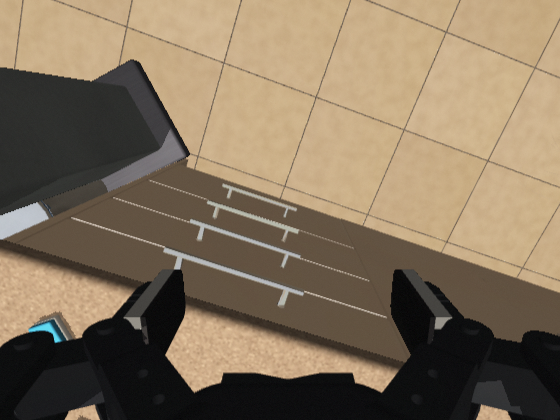

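```bash
cat > h.py <<'E'
import numpy as np, cv2
from rig import r
def ray(cam,u,v,M=None):
    m=M or r.camera_model(cam); d=np.linalg.inv(m["mtx"])@[u,v,1]; P=m["pose"]
    return P[:3,3],P[:3,:3]@d
def onz(cam,u,v,z,M=None):
    o,d=ray(cam,u,v,M); return o+d*(z-o[2])/d[2]
def proj(cam,p,M=None):
    m=M or r.camera_model(cam);P=m["pose"];q=P[:3,:3].T@(np.array(p)-P[:3,3]);w=m["mtx"]@q;return w[:2]/w[2]
E
python3 - <<'E'
from h import *
for cam in ["scene","top"]:
    im=cv2.imread(f"pics/{cam}0.png");hsv=cv2.cvtColor(im,cv2.COLOR_BGR2HSV)
    for name,lo,hi,z in [("blue",(92,120,120),(108,255,255),.018),("lid",(84,60,50),(100,255,150),.15)]:
        k=cv2.inRange(hsv,lo,hi)
        c,_=cv2.findContours(k,cv2.RETR_EXTERNAL,cv2.CHAIN_APPROX_NONE)
        for q in c:
            if cv2.contourArea(q)>40:
                (x,y),s,a=cv2.minAreaRect(q);b=cv2.boxPoints(((x,y),s,a))
                M=cv2.moments(q);cx,cy=M['m10']/M['m00'],M['m01']/M['m00']
                print(cam,name,round(cx,1),round(cy,1),s,a,onz(cam,cx,cy,z).round(4),np.linalg.norm(onz(cam,cx,cy,z)[:2]).round(3),cv2.contourArea(q))
                ap=cv2.approxPolyDP(q,4 if name=="lid" else 1.5,True)[:,0]
                for p in ap: print("   ",p,onz(cam,*p,z).round(4))
im=cv2.imread("pics/top0.png");cv2.imwrite("pics/t_crop.png",cv2.resize(im[130:340,180:380],None,fx=3.8*.75,fy=3.8*.75,interpolation=cv2.INTER_CUBIC))
im=cv2.imread("pics/scene0.png");cv2.imwrite("pics/s_crop.png",cv2.resize(im[150:300,130:380],None,fx=3.2,fy=3.2,interpolation=cv2.INTER_CUBIC))
E
```

```text
scene lid 268.0 191.0 (79.53575134277344, 42.461551666259766) 10.007979393005371 [0.5487 0.0475 0.15  ] 0.551 2749.0
    [224 197] [0.455  0.0971 0.15  ]
    [249 203] [0.475  0.0349 0.15  ]
    [254 211] [4.569e-01 1.000e-04 1.500e-01]
    [290 217] [ 0.4922 -0.0732  0.15  ]
    [301 210] [ 0.5324 -0.0695  0.15  ]
    [307 178] [0.6721 0.0303 0.15  ]
    [240 167] [0.5998 0.2015 0.15  ]
top lid 253.3 201.0 (84.95143127441406, 81.41313934326172) 54.24611282348633 [0.5698 0.0728 0.15  ] 0.574 6544.5
    [262 146] [0.6947 0.0523 0.15  ]
    [197 189] [0.5986 0.197  0.15  ]
    [246 258] [0.4452 0.0896 0.15  ]
    [309 211] [ 0.5457 -0.0499  0.15  ]
```

View pics/t_crop.png

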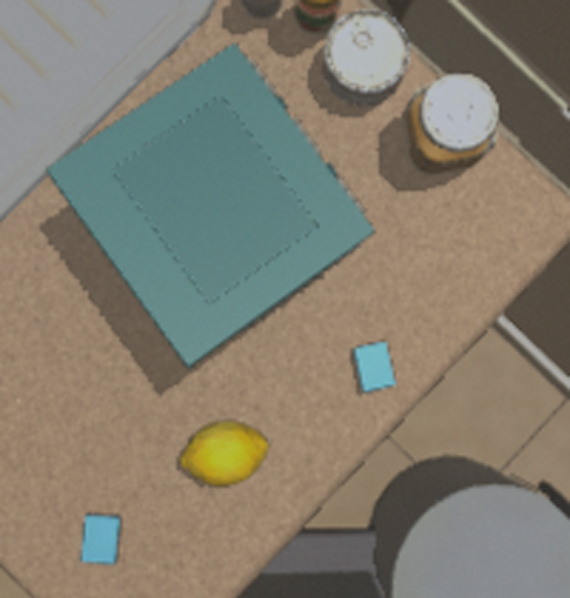

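View pics/s_crop.png

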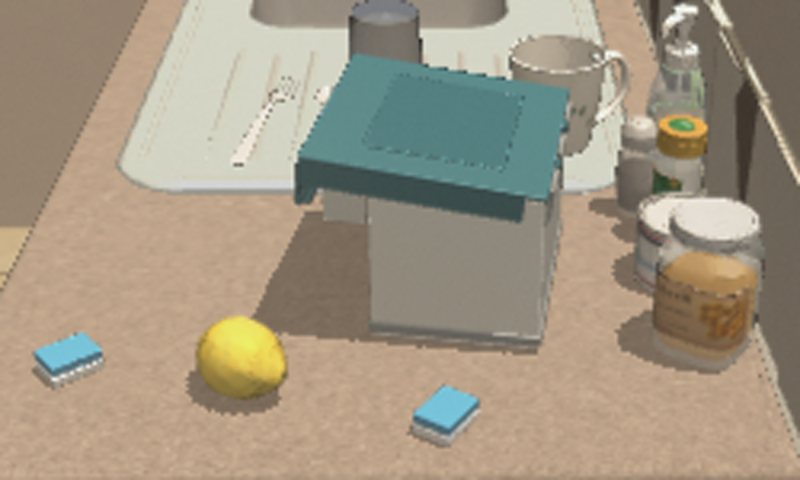

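```bash
cat > lid.py <<'E'
from h import *
def quad(mask):
    c,_=cv2.findContours(mask,cv2.RETR_EXTERNAL,cv2.CHAIN_APPROX_NONE);q=max(c,key=cv2.contourArea)[:,0].astype(float)
    ap=cv2.approxPolyDP(q.astype(np.int32)[:,None],6,True)[:,0];assert len(ap)==4,ap
    L=[]
    for i in range(4):
        a,b=ap[i].astype(float),ap[(i+1)%4].astype(float);t=(b-a)/np.linalg.norm(b-a);n=np.array([-t[1],t[0]])
        s=(q-a)@t;d=(q-a)@n;k=(abs(d)<3)&(s>6)&(s<np.linalg.norm(b-a)-6)
        v=cv2.fitLine(q[k].astype(np.float32),cv2.DIST_HUBER,0,.01,.01)[:,0];L.append(np.cross([v[2],v[3],1],[v[2]+v[0],v[3]+v[1],1]))
    return [ (lambda p:p[:2]/p[2])(np.cross(L[i-1],L[i])) for i in range(4)]
E
python3 - <<'E'
from lid import *
im=cv2.imread("pics/top0.png");hsv=cv2.cvtColor(im,cv2.COLOR_BGR2HSV)
C=quad(cv2.morphologyEx(cv2.inRange(hsv,(84,60,50),(100,255,150)),cv2.MORPH_CLOSE,np.ones((3,3))))
for c in C: print(c.round(1))
key=lambda u,v:min(C,key=lambda c:np.hypot(c[0]-u,c[1]-v))
BL,BR,FL,FR=key(262,146),key(309,211),key(197,189),key(246,258)
bl,br=[onz("top",*p,.137)[:2] for p in(BL,BR)];fl,fr=[onz("top",*p,.1536)[:2] for p in(FL,FR)]
n=np.linalg.norm
print("back w",n(bl-br),"front w",n(fl-fr),"sides",n(bl-fl),n(br-fr))
m1,m2=(bl+br)/2,(fl+fr)/2
ex=(m1-m2)/n(m1-m2);ey0=(bl-br+fl-fr);ey0/=n(ey0);ex2=np.array([ey0[1],-ey0[0]])
print(bl,br,fl,fr,"yaws",np.arctan2(ex[1],ex[0]),np.arctan2(ex2[1],ex2[0]))
e=ex+ex2;e/=n(e)
print("origin from back",m1-.06*e,"front",m2+.1137*e)
# white box base corner views in scene: crop px /3.2+offset
for u,v in[(371,332),(538,347)]: print(onz("scene",130+u/3.2,150+v/3.2,0))
for t,(w) in {"top":0,"scene":0}.items():
    i=cv2.imread(f"pics/{t}0.png");h=cv2.cvtColor(i,cv2.COLOR_BGR2HSV)
    k=cv2.inRange(h,(90,90,150),(112,255,255));c,_=cv2.findContours(k,cv2.RETR_EXTERNAL,cv2.CHAIN_APPROX_NONE)
    for q in c:
        if cv2.contourArea(q)>20:
            (x,y),s,a=cv2.minAreaRect(q);p=onz(t,x,y,.018)
            b=np.array([onz(t,*bb,.018)[:2] for bb in cv2.boxPoints(((x,y),s,a))]);ed=[(b[1]-b[0]),(b[2]-b[1])]
            print(t,round(x),round(y),p.round(4),n(p[:2]).round(3),[(n(d).round(4),np.degrees(np.arctan2(d[1],d[0])).round(1)) for d in ed])
E
```

```text
[261.7 145.5]
[196.4 189.3]
[245.6 257.7]
[310.1 210.8]
back w 0.18599496684835382 front w 0.18566901287017332 sides 0.1765892299487095 0.1760741013949726
[0.6996936  0.05358355] [ 0.54762114 -0.05350564] [0.59739872 0.19752629] [0.4458893  0.09020491] yaws -0.9538693345860569 -0.9558751503268113
origin from back [0.58899458 0.04901335] front [0.58732998 0.05105912]
[0.48129842 0.0559807  0.        ]
[ 0.55547109 -0.04836506  0.        ]
top 215 319 [0.2974 0.1783 0.018 ] 0.347 [(np.float64(0.038), np.float64(-6.1)), (np.float64(0.0278), np.float64(-97.4))]
top 311 258 [ 0.4409 -0.0619  0.018 ] 0.445 [(np.float64(0.0264), np.float64(-77.1)), (np.float64(0.037), np.float64(-167.4))]
scene 269 277 [ 0.4385 -0.0643  0.018 ] 0.443 [(np.float64(0.0493), np.float64(13.5)), (np.float64(0.0325), np.float64(-105.2))]
scene 151 259 [0.2944 0.1761 0.018 ] 0.343 [(np.float64(0.0431), np.float64(-5.3)), (np.float64(0.0301), np.float64(-111.7))]
```

```bash
cat >> h.py <<'E'
O=np.array([.588,.050]);YAW=-.955
EX=np.array([np.cos(YAW),np.sin(YAW)]);EY=np.array([-EX[1],EX[0]])
def b2w(p): p=np.array(p,float);return np.r_[O+p[0]*EX+p[1]*EY,p[2]]
def w2b(p): p=np.array(p,float);d=p[:2]-O;return np.r_[d@EX,d@EY,p[2]]
E
python3 - <<'E'
from h import *
im=cv2.imread("pics/scene0.png");cv2.imwrite("pics/tab.png",cv2.resize(im[180:260,220:310],None,fx=7,fy=7,interpolation=cv2.INTER_NEAREST))
for y in(-.03,0,.03): print(y,[proj("scene",b2w((x,y+dy,z))).round(1).tolist() for x,dy,z in[(-.115,-.005,.06),(-.081,-.005,.06)]])
print([proj("scene",b2w(p)).round(1).tolist() for p in[(-.064,-.09,0),(.064,-.09,0),(-.064,-.09,.1),(.064,-.09,.1)]])
E
```

```text
-0.03 [[230.3, 221.0], [243.7, 222.1]]
0 [[233.0, 215.2], [246.2, 216.3]]
0.03 [[235.7, 209.6], [248.5, 210.7]]
[[246.4, 255.3], [298.9, 260.1], [245.6, 219.6], [300.5, 224.1]]
```

View pics/tab.png

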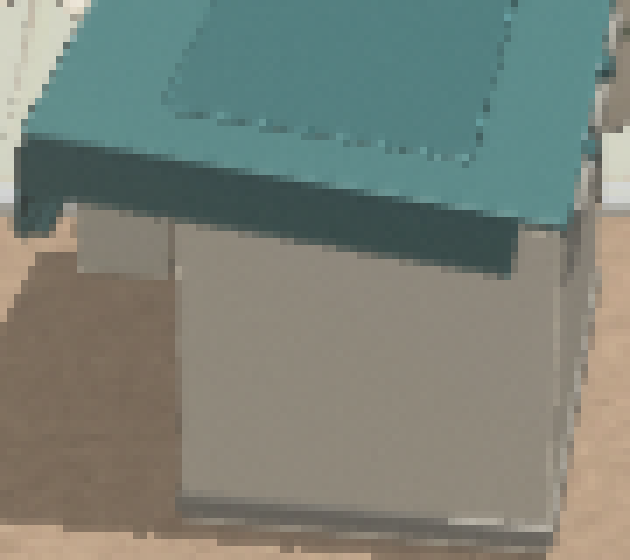

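```bash
cat >> h.py <<'E'
from scipy.spatial.transform import Rotation as Rn
def state():
    s=r.observe();return s["ee_pos"],Rn.from_rotvec(s["eef_rot"]).as_matrix(),s
def toolR(zb,yb):  # box-frame directions of tool z, tool y -> world matrix
    B=np.c_[np.r_[EX,0],np.r_[EY,0],[0,0,1]]
    z=B@np.array(zb,float);z/=np.linalg.norm(z);y=B@np.array(yb,float);y-=z*(y@z);y/=np.linalg.norm(y);return np.c_[np.cross(y,z),y,z]
def plan(waypts,n,start=None):
    """waypts: list of (pos,R); n rows each; print per-row tool deltas"""
    p,R,_=state()
    if start is not None:p,R=start
    for (q,Q),k in zip(waypts,n):
        rv=Rn.from_matrix(R.T@Q).as_rotvec();
        print("-> total deg",np.degrees(rv).round(1),"dist",np.linalg.norm(q-p).round(3))
        for i in range(k):
            Rn_=R@Rn.from_rotvec(rv/k).as_matrix() if i==0 else Rc@Rn.from_rotvec(rv/k).as_matrix()
            Rp=R if i==0 else Rc
            print("   xyz",(Rp.T@((q-p)/k)*100).round(2).tolist(),"rot",np.degrees(rv/k).round(2).tolist())
            Rc=Rn_
        p,R=q,Q
E
python3 - <<'E'
from h import *
p,R,s=state();print(R.round(3).tolist())
P=r.camera_model("wrist")["pose"];print("cam in tool",(R.T@(P[:3,3]-p)).round(3),(R.T@P[:3,:3]).round(3).tolist())
for n,(u,v),z in[("lemon",(259,289),.028),("honey",(341,170),.11),("tin",(308,150),.058),("spice",(292,124),.106),("salt",(271,124),.09),("edgeL",(100,250),0)]:
    w=onz("top",u,v,z);print(n,w.round(3),w2b(w).round(3))
print("tablet",w2b((.44,-.063,.018)))
t=np.radians(35);c,si=np.cos(t),np.sin(t)
for yb in[(si,0,c),(-si,0,-c),(0,1,0),(0,-1,0)]:
    Q=toolR((c,0,-si),yb);print(yb,np.degrees(Rn.from_matrix(R.T@Q).as_rotvec()).round(1))
E
```

```text
[[-0.901, 0.434, -0.001], [0.434, 0.901, -0.001], [0.0, -0.001, -1.0]]
cam in tool [0.069 0.001 0.03 ] [[-0.001, -0.961, -0.277], [1.0, -0.0, -0.001], [0.001, -0.277, 0.961]]
lemon [0.368 0.068 0.028] [-0.142 -0.169  0.028]
honey [ 0.646 -0.131  0.11 ] [ 0.181 -0.057  0.11 ]
tin [ 0.71  -0.059  0.058] [0.159 0.037 0.058]
spice [ 0.761 -0.018  0.106] [0.155 0.102 0.106]
salt [0.767 0.032 0.09 ] [0.118 0.136 0.09 ]
edgeL [0.471 0.473 0.   ] [-0.413  0.149  0.   ]
tablet [ 0.00675736 -0.18608422  0.018     ]
(np.float64(0.573576436351046), 0, np.float64(0.8191520442889918)) [-33.2 -56.3 108.3]
(np.float64(-0.573576436351046), 0, np.float64(-0.8191520442889918)) [ 49.5 -29.2 -56. ]
(0, 1, 0) [ 13.8 -53.8  26.8]
(0, -1, 0) [  70.7   18.2 -135.9]
```

```bash
cat >> h.py <<'E'
T35=np.radians(35)
def RT(t=T35): return toolR((np.cos(t),0,-np.sin(t)),(0,1,0))
def tcp(tip,Q,L=.173): return b2w(tip)-L*Q[:,2]
E
python3 - <<'E'
from h import *
Q=RT();plan([(tcp((-.154,-.06,.122),Q),Q)],[9])
E
```

```text
-> total deg [ 13.8 -53.8  26.8] dist 0.34
   xyz [-2.45, -2.04, 2.03] rot [1.54, -5.97, 2.97]
   xyz [-2.32, -1.86, 2.34] rot [1.54, -5.97, 2.97]
   xyz [-2.15, -1.67, 2.62] rot [1.54, -5.97, 2.97]
   xyz [-1.95, -1.49, 2.87] rot [1.54, -5.97, 2.97]
   xyz [-1.71, -1.32, 3.1] rot [1.54, -5.97, 2.97]
   xyz [-1.44, -1.15, 3.3] rot [1.54, -5.97, 2.97]
   xyz [-1.14, -0.99, 3.46] rot [1.54, -5.97, 2.97]
   xyz [-0.82, -0.85, 3.59] rot [1.54, -5.97, 2.97]
   xyz [-0.48, -0.71, 3.68] rot [1.54, -5.97, 2.97]
```

Two things could be taken for the tablet: A at top (311,259), 0.445 m from the base, and B at top (215,320), 0.347 m. I choose A, the farther one; the crop shows it beside the right end of the box. In scene0 the catch tab shows at about (238,216), which puts it at y ≈ -25 mm in the box frame.

Emit:
play_rows(
  series=[
    {"xyz": [-2.45, -2.04, 2.03], "delta_rot": [1.54, -5.97, 2.97], "gripper": 1},
    {"xyz": [-2.32, -1.86, 2.34], "delta_rot": [1.54, -5.97, 2.97], "gripper": 1},
    {"xyz": [-2.15, -1.67, 2.62], "delta_rot": [1.54, -5.97, 2.97], "gripper": 1},
    {"xyz": [-1.95, -1.49, 2.87], "delta_rot": [1.54, -5.97, 2.97], "gripper": 1},
    {"xyz": [-1.71, -1.32, 3.1], "delta_rot": [1.54, -5.97, 2.97], "gripper": 1},
    {"xyz": [-1.44, -1.15, 3.3], "delta_rot": [1.54, -5.97, 2.97], "gripper": 1},
    {"xyz": [-1.14, -0.99, 3.46], "delta_rot": [1.54, -5.97, 2.97], "gripper": 1},
    {"xyz": [-0.82, -0.85, 3.59], "delta_rot": [1.54, -5.97, 2.97], "gripper": 1},
    {"xyz": [-0.48, -0.71, 3.68], "delta_rot": [1.54, -5.97, 2.97], "gripper": 1},
    {"xyz": [0, 0, 0], "delta_rot": [0, 0, 0], "gripper": 1},
  ],
  grip_force=40,
)

```text
time_s: 1.4
ee_pos: [0.3681, 0.2557, 0.2198]
eef_rot: [1.027, 1.985, -0.54]
force: [0.4, -0.6, 1.1]
width: 0.0003
```

```bash
python3 - <<'E'
from h import *
p,R,s=state();Q=RT();print(s["time_s"],s["joint_positions"].round(2),"tip",w2b(p+.173*R[:,2]).round(4),"err deg",np.degrees(Rn.from_matrix(R.T@Q).as_rotvec()).round(2),s["force"].round(2),s["width"])
im=r.snapshot("wrist");cv2.imwrite("pics/w1.png",im[:,:,::-1]);im=r.snapshot("scene");cv2.imwrite("pics/s1.png",im[:,:,::-1])
plan([(tcp((-.154,-.06,.122),Q),Q)],[1])
E
```

```text
1.4 [ 0.84  0.46  2.12 -1.04  1.17  0.97] tip [-0.1533 -0.0614  0.1206] err deg [-0.25 -0.01  0.16] [ 0.42 -0.56  1.06] 0.0002505262907831289
-> total deg [ 0.  -0.1 -0. ] dist 0.001
   xyz [-0.01, -0.07, 0.06] rot [0.03, -0.12, -0.01]
```

View pics/w1.png

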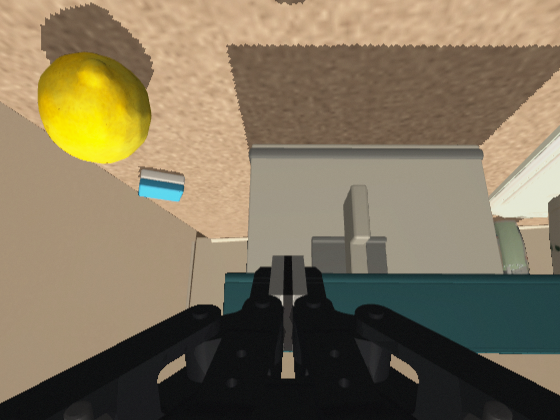

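View pics/s1.png

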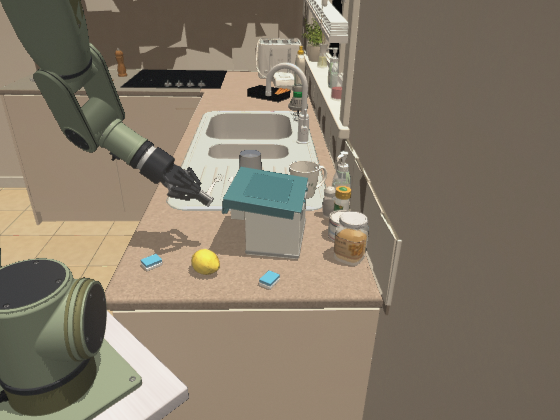

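```bash
python3 - <<'E'
from h import *
im=cv2.imread("pics/w1.png");cv2.imwrite("pics/w1c.png",cv2.resize(im[130:300,230:500],None,fx=2.9,fy=2.9,interpolation=cv2.INTER_CUBIC))
m=r.camera_model("wrist")
for p in[(-.064,-.09,0),(-.064,.09,0),(-.115,-.03,.06),(-.115,-.02,.06),(-.081,-.03,.06),(-.115,-.02,.094),(-.115,-.095,.1125),(-.115,.095,.1125)]: print(p,proj("wrist",b2w(p),m).round(1))
E
```

```text
(-0.064, -0.09, 0) [248.1 138.8]
(-0.064, 0.09, 0) [471.8 138.8]
(-0.115, -0.03, 0.06) [333.8 181.3]
(-0.115, -0.02, 0.06) [350.1 181.3]
(-0.081, -0.03, 0.06) [327.7 201.1]
(-0.115, -0.02, 0.094) [353.6 235.1]
(-0.115, -0.095, 0.1125) [222.1 266.9]
(-0.115, 0.095, 0.1125) [560.3 267. ]
```

View pics/w1c.png

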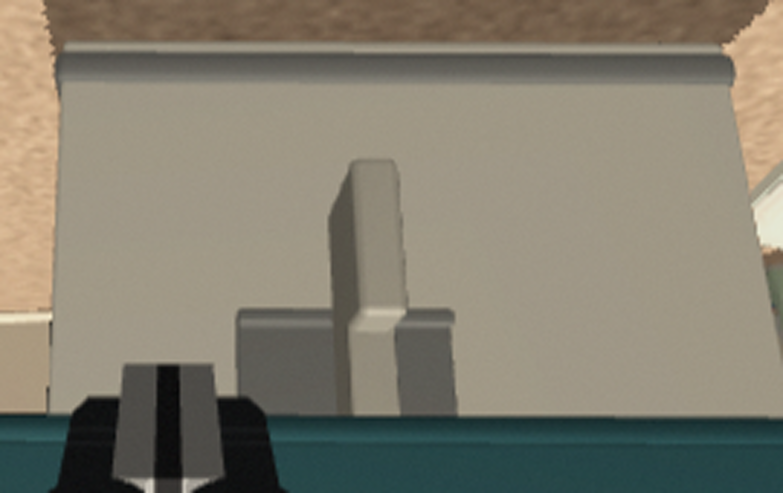

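w1: the tab's lower end is at pixels (351–367, 185), which puts its right face at y ≈ -20 mm. The closed fingers are at y ≈ -61 mm, to the right of it. The lemon and tablet A are well clear.

Emit:
play_rows(
  series=[
    {"xyz": [0, 0, 2], "delta_rot": [0, 0, 0], "gripper": 1},
    {"xyz": [0, 0, 2], "delta_rot": [0, 0, 0], "gripper": 1},
    {"xyz": [0, 0, 2], "delta_rot": [0, 0, 0], "gripper": 1},
    {"xyz": [0, 0, 1.5], "delta_rot": [0, 0, 0], "gripper": 1},
    {"xyz": [0, 0, 0.5], "delta_rot": [0, 0, 0], "gripper": 1},
    {"xyz": [0, 1, 0], "delta_rot": [0, 0, 0], "gripper": 1},
    {"xyz": [0, 0.7, 0], "delta_rot": [0, 0, 0], "gripper": 1},
    {"xyz": [0, 0, 0], "delta_rot": [0, 0, 0], "gripper": 1},
  ],
)

```text
time_s: 2.5
ee_pos: [0.4206, 0.2146, 0.1759]
eef_rot: [1.027, 1.984, -0.531]
force: [-0.4, -0.1, -0.1]
width: -0.0
```

```bash
sed -i 's/^O=.*;YAW/O=np.array([.5904,.0517]);YAW/' h.py; cat > st.py <<'E'
from h import *
def st():
    p,R,s=state();f=s["force"];print("t",s["time_s"],"tip",w2b(p+.173*R[:,2]).round(4),"Fbox",np.r_[f[:2]@EX,f[:2]@EY,f[2]].round(2),"w",round(s["width"],4),"j",s["joint_positions"].round(2))
def snap(n,f): im=r.snapshot(n);cv2.imwrite(f"pics/{f}.png",im[:,:,::-1])
E
python3 -c "
from st import *
st();snap('wrist','w2')"
```

```text
t 2.5 tip [-0.0895 -0.0442  0.0765] Fbox [-0.18 -0.34 -0.13] w -0.0 j [ 0.7   0.55  2.14 -1.21  1.06  1.05]
```

View pics/w2.png

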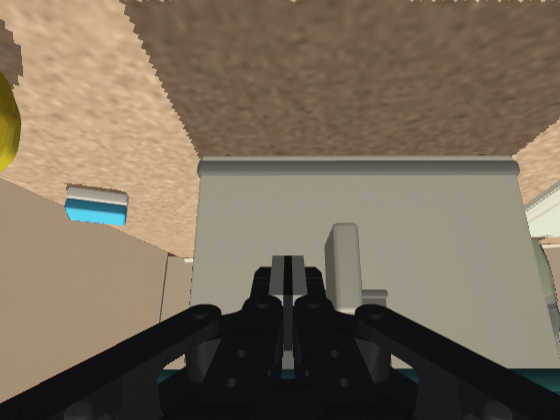

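w2: the fingers at (288,270) are about 20 px right of the tab's right face at (330,260). I now feel towards the left.

Emit:
play_rows(
  series=[
    {"xyz": [0, 0.25, 0], "delta_rot": [0, 0, 0], "gripper": 1},
    {"xyz": [0, 0.25, 0], "delta_rot": [0, 0, 0], "gripper": 1},
    {"xyz": [0, 0, 0], "delta_rot": [0, 0, 0], "gripper": 1},
  ],
)

```text
time_s: 2.92
ee_pos: [0.4239, 0.2164, 0.1755]
eef_rot: [1.027, 1.984, -0.534]
force: [-1.5, 0.2, 0.8]
width: 0.0003
```

```bash
python3 -c "
from st import *
st()"
```

```text
t 2.925 tip [-0.0891 -0.0408  0.0762] Fbox [-1.06 -1.08  0.83] w 0.0003 j [ 0.7   0.55  2.13 -1.2   1.06  1.04]
```

Emit:
play_rows(
  series=[
    {"xyz": [0, 0.2, 0], "delta_rot": [0, 0, 0], "gripper": 1},
    {"xyz": [0, 0.2, 0], "delta_rot": [0, 0, 0], "gripper": 1},
    {"xyz": [0, 0, 0], "delta_rot": [0, 0, 0], "gripper": 1},
  ],
)

```text
time_s: 3.3
ee_pos: [0.4264, 0.2173, 0.1754]
eef_rot: [1.029, 1.983, -0.54]
force: [-3.1, -5.5, -0.0]
width: 0.0001
```

```bash
python3 -c "
from st import *
st()"
```

```text
t 3.3 tip [-0.0882 -0.0391  0.0763] Fbox [ 2.7  -5.65 -0.02] w 0.0001 j [ 0.7   0.56  2.12 -1.2   1.07  1.03]
```

Emit:
play_rows(
  series=[
    {"xyz": [0, 0.2, 0], "delta_rot": [0, 0, 0], "gripper": 1},
    {"xyz": [0, 0.2, 0], "delta_rot": [0, 0, 0], "gripper": 1},
    {"xyz": [0, 0, 0], "delta_rot": [0, 0, 0], "gripper": 1},
  ],
)

```text
time_s: 3.68
ee_pos: [0.4293, 0.2192, 0.1753]
eef_rot: [1.029, 1.982, -0.542]
force: [-4.6, -6.9, 1.0]
width: 0.0003
```

```bash
python3 -c "
from st import *
st()"
```

```text
t 3.675 tip [-0.0879 -0.0358  0.0763] Fbox [ 2.97 -7.78  0.98] w 0.0003 j [ 0.7   0.56  2.11 -1.19  1.07  1.03]
```

Emit:
play_rows(
  series=[
    {"xyz": [0, 0.2, 0], "delta_rot": [0, 0, 0], "gripper": 1},
    {"xyz": [0, 0.2, 0], "delta_rot": [0, 0, 0], "gripper": 1},
    {"xyz": [0, 0, 0], "delta_rot": [0, 0, 0], "gripper": 1},
  ],
)

```text
time_s: 4.05
ee_pos: [0.4323, 0.2211, 0.1753]
eef_rot: [1.03, 1.982, -0.544]
force: [-4.9, -8.1, 1.4]
width: 0.0001
```

```bash
python3 -c "
from st import *
st();snap('wrist','w3')"
```

```text
t 4.05 tip [-0.0877 -0.0326  0.0763] Fbox [ 3.76 -8.65  1.37] w 0.0001 j [ 0.69  0.56  2.1  -1.19  1.08  1.02]
```

View pics/w3.png

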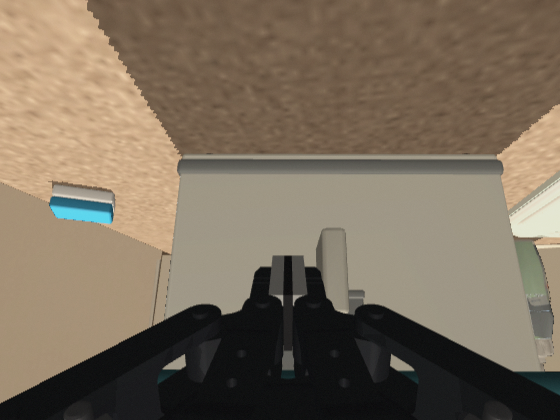

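Emit:
play_rows(
  series=[
    {"xyz": [0, 0.15, 0], "delta_rot": [0, 0, 0], "gripper": 1},
    {"xyz": [0, 0.15, 0], "delta_rot": [0, 0, 0], "gripper": 1},
    {"xyz": [0, 0, 0], "delta_rot": [0, 0, 0], "gripper": 1},
  ],
)

```text
time_s: 4.47
ee_pos: [0.4345, 0.2225, 0.1752]
eef_rot: [1.03, 1.981, -0.545]
force: [-5.1, -9.0, 0.5]
width: 0.0002
```

```bash
python3 -c "
from st import *
st()
p,R,s=state();print((R.T@[0,0,1]).round(3),(R.T@np.r_[EX,0]).round(3),(R.T@np.r_[EY,0]).round(3))"
```

```text
t 4.475 tip [-0.0875 -0.0303  0.0763] Fbox [ 4.41 -9.41  0.48] w 0.0002 j [ 0.69  0.57  2.1  -1.19  1.08  1.02]
[-0.82  -0.006 -0.572] [-0.572  0.007  0.82 ] [-0.001  1.    -0.009]
```

Emit:
play_rows(
  series=[
    {"xyz": [-0.25, 0, -0.17], "delta_rot": [0, 0, 0], "gripper": 1},
    {"xyz": [-0.25, 0, -0.17], "delta_rot": [0, 0, 0], "gripper": 1},
    {"xyz": [0, 0, 0], "delta_rot": [0, 0, 0], "gripper": 1},
  ],
)

```text
time_s: 4.85
ee_pos: [0.4345, 0.2235, 0.1804]
eef_rot: [1.031, 1.986, -0.541]
force: [-6.7, -3.3, -4.9]
width: -0.0002
```

```bash
python3 -c "
from st import *
st()"
```

```text
t 4.85 tip [-0.0889 -0.0292  0.0807] Fbox [-1.22 -7.35 -4.89] w -0.0002 j [ 0.69  0.56  2.09 -1.18  1.08  1.  ]
```

Emit:
play_rows(
  series=[
    {"xyz": [-0.25, 0, -0.17], "delta_rot": [0, 0, 0], "gripper": 1},
    {"xyz": [-0.16, 0, -0.11], "delta_rot": [0, 0, 0], "gripper": 1},
    {"xyz": [0, 0, 0], "delta_rot": [0, 0, 0], "gripper": 1},
  ],
)

```text
time_s: 5.22
ee_pos: [0.4346, 0.2239, 0.1852]
eef_rot: [1.03, 1.987, -0.539]
force: [-7.1, -1.5, -4.2]
width: 0.0004
```

```bash
python3 -c "
from st import *
st();snap('scene','s3');snap('wrist','w4')"
python3 -c "
import cv2
im=cv2.imread('pics/s3.png');cv2.imwrite('pics/s3c.png',cv2.resize(im[130:280,140:320],None,fx=4,fy=4,interpolation=2))"
```

```text
t 5.225 tip [-0.0893 -0.0287  0.0854] Fbox [-2.89 -6.69 -4.2 ] w 0.0004 j [ 0.7   0.55  2.09 -1.17  1.08  0.99]
```

View pics/s3c.png

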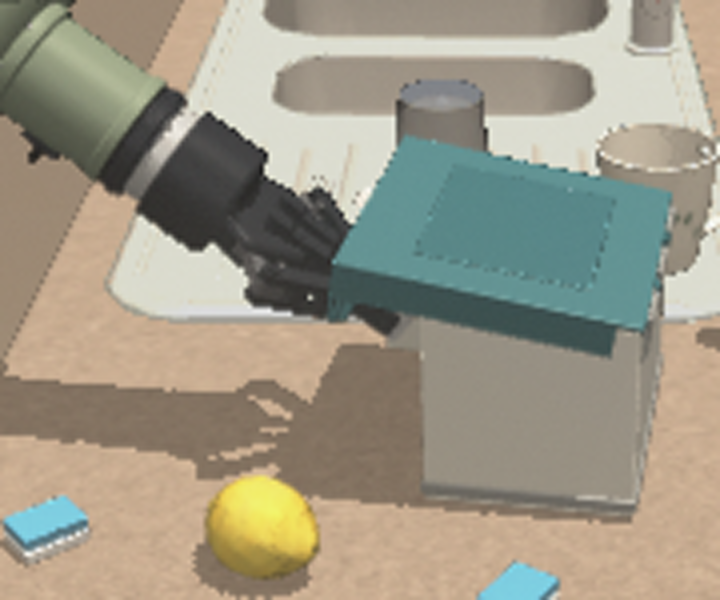

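View pics/w4.png

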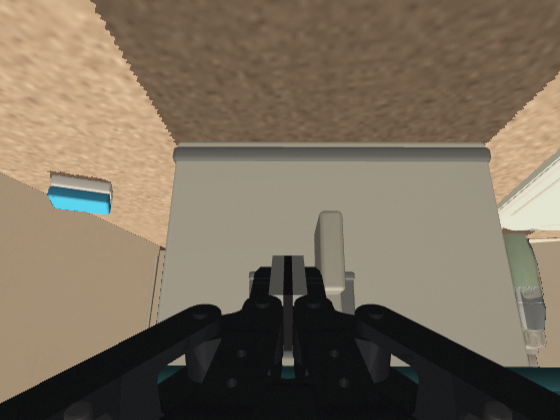

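Emit:
play_rows(
  series=[
    {"xyz": [-0.25, 0, -0.17], "delta_rot": [0, 0, 0], "gripper": 1},
    {"xyz": [-0.16, 0, -0.11], "delta_rot": [0, 0, 0], "gripper": 1},
    {"xyz": [0, 0, 0], "delta_rot": [0, 0, 0], "gripper": 1},
  ],
)

```text
time_s: 5.7
ee_pos: [0.4347, 0.2241, 0.1902]
eef_rot: [1.03, 1.988, -0.538]
force: [-6.7, -1.1, -4.8]
width: 0.0001
```

```bash
python3 -c "
from st import *
st();snap('top','t4')"
python3 - <<'E'
from lid import *
for f in("top0","t4"):
    im=cv2.imread(f"pics/{f}.png");hsv=cv2.cvtColor(im,cv2.COLOR_BGR2HSV)
    C=quad(cv2.morphologyEx(cv2.inRange(hsv,(84,60,50),(100,255,150)),cv2.MORPH_CLOSE,np.ones((3,3))))
    print([c.round(1).tolist() for c in C])
for th in(.095,.11,.13,.15,.17,.2):
    c,s=np.cos(th),np.sin(th);print(th,[proj("top",b2w((.06-.175*c+.005*s,y,.132+.175*s+.005*c))).round(1).tolist() for y in(.095,-.095)])
E
```

```text
t 5.7 tip [-0.0894 -0.0283  0.0904] Fbox [-2.96 -6.11 -4.77] w 0.0001 j [ 0.7   0.54  2.09 -1.17  1.08  0.97]
[[261.7, 145.5], [196.4, 189.3], [245.6, 257.7], [310.1, 210.8]]
[[261.6, 145.7], [195.4, 187.8], [245.4, 257.4], [310.3, 210.8]]
0.095 [[195.6, 187.1], [245.8, 257.1]]
0.11 [[195.4, 186.8], [245.9, 257.0]]
0.13 [[195.3, 186.4], [245.9, 256.9]]
0.15 [[195.2, 185.9], [246.0, 256.7]]
0.17 [[195.1, 185.5], [246.1, 256.5]]
0.2 [[195.0, 184.8], [246.3, 256.2]]
```

```bash
python3 - <<'E'
from st import *
snap('scene','s5')
a=cv2.imread("pics/scene0.png");b=cv2.imread("pics/s5.png")
o=np.hstack([cv2.resize(i[160:230,215:265],None,fx=8,fy=8,interpolation=0) for i in(a,b)]);cv2.imwrite("pics/cmp.png",o)
for th in(.095,.13,.15,.17,.2):
    c,s=np.cos(th),np.sin(th);print(th,proj("scene",b2w((.06-.175*c+.005*s,-.095,.132+.175*s+.005*c))).round(1).tolist(),proj("scene",b2w((.06-.175*c-.036*s,-.095,.132+.175*s-.036*c))).round(1))
E
```

```text
0.095 [223.4, 197.7] [222.6 213.3]
0.13 [223.7, 195.4] [222.2 210.9]
0.15 [223.9, 194.0] [222.1 209.6]
0.17 [224.1, 192.7] [221.9 208.2]
0.2 [224.5, 190.7] [221.8 206.2]
```

View pics/cmp.png

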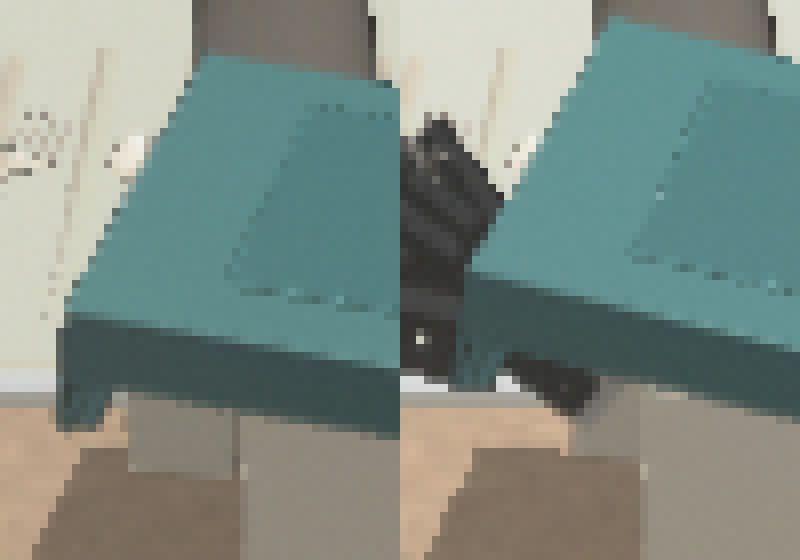

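cmp: the lid's front corner has risen from row 39 to row 34 of the crop, about 5.4 px, so the lid is at roughly 0.17. I now let the tab go by moving right.

Emit:
play_rows(
  series=[
    {"xyz": [0, -0.5, 0], "delta_rot": [0, 0, 0], "gripper": 1},
    {"xyz": [0, -0.7, 0], "delta_rot": [0, 0, 0], "gripper": 1},
    {"xyz": [0, -0.8, 0], "delta_rot": [0, 0, 0], "gripper": 1},
    {"xyz": [0, -0.8, 0], "delta_rot": [0, 0, 0], "gripper": 1},
    {"xyz": [0, -0.2, 0], "delta_rot": [0, 0, 0], "gripper": 1},
    {"xyz": [0, 0, 0], "delta_rot": [0, 0, 0], "gripper": 1},
  ],
)

```text
time_s: 6.55
ee_pos: [0.4118, 0.2076, 0.1917]
eef_rot: [1.027, 1.984, -0.533]
force: [-2.2, 0.1, -2.6]
width: -0.0
```

```bash
python3 - <<'E'
from st import *
st();snap('scene','s6')
p,R,s=state();print((R.T@[0,0,1]).round(3),(R.T@np.r_[EX,0]).round(3))
b=cv2.imread("pics/s6.png");cv2.imwrite("pics/s6c.png",cv2.resize(b[150:270,180:330],None,fx=5,fy=5,interpolation=0))
E
```

```text
t 6.55 tip [-0.0888 -0.0557  0.0923] Fbox [-1.34 -1.74 -2.55] w -0.0 j [ 0.7   0.51  2.15 -1.19  1.07  1.02]
[-0.819  0.001 -0.574] [-0.574  0.     0.819]
```

View pics/s6c.png

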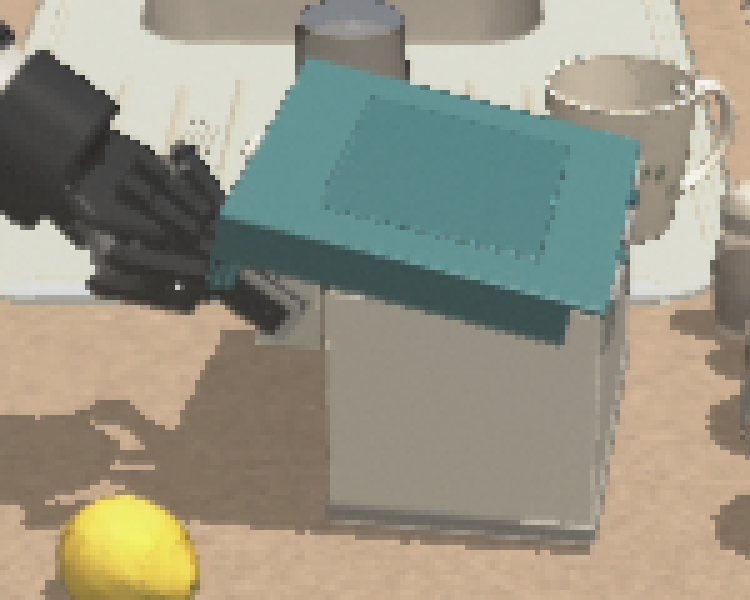

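```bash
cat > arc.py <<'E'
from st import *
def lidpt(u,w,th): c,s=np.cos(th),np.sin(th);return np.array([.06-u*c-w*s,.132+u*s-w*c])
d=np.array([np.cos(T35),-np.sin(T35)]);nn=np.array([np.sin(T35),np.cos(T35)])
def tip(th,m=.03,h=.011):
    C=lidpt(.175,.036,th) if th<T35 else lidpt(.162,.036,th)
    # blend
    return C+m*d-h*nn
E
python3 - <<'E'
from arc import *
p,R,s=state();t0=w2b(p+.173*R[:,2]);cur=np.array([t0[0],t0[2]])
print(cur,tip(.175,.036))
ths=list(np.arange(.2,1.56,.075))
for th in ths:
    q=tip(th,.036 if th<T35 else .030);D=q-cur;print(round(th,3),q.round(3),"tool x,z cm",(-(D@nn)*100).round(2),((D@d)*100).round(2));cur=q
E
```

```text
[-0.08878307  0.09232783] [-0.0954149   0.09735934]
0.2 [-0.095  0.102] tool x,z cm -0.39 -1.09
0.275 [-0.095  0.115] tool x,z cm -1.12 -0.73
0.35 [-0.094  0.129] tool x,z cm -1.17 -0.64
0.425 [-0.091  0.142] tool x,z cm -1.22 -0.55
0.5 [-0.088  0.155] tool x,z cm -1.26 -0.46
0.575 [-0.083  0.167] tool x,z cm -1.29 -0.37
0.65 [-0.072  0.175] tool x,z cm -1.26 0.43
0.725 [-0.067  0.186] tool x,z cm -1.23 -0.18
0.8 [-0.06   0.197] tool x,z cm -1.24 -0.08
0.875 [-0.053  0.207] tool x,z cm -1.24 0.01
0.95 [-0.045  0.217] tool x,z cm -1.24 0.1
1.025 [-0.037  0.226] tool x,z cm -1.23 0.2
1.1 [-0.027  0.234] tool x,z cm -1.21 0.29
1.175 [-0.017  0.241] tool x,z cm -1.19 0.38
1.25 [-0.007  0.248] tool x,z cm -1.15 0.46
1.325 [0.004 0.254] tool x,z cm -1.12 0.55
1.4 [0.015 0.259] tool x,z cm -1.07 0.63
1.475 [0.027 0.264] tool x,z cm -1.02 0.71
1.55 [0.039 0.267] tool x,z cm -0.97 0.79
```

Emit:
play_rows(
  series=[
    {"xyz": [0, -0.5, 0], "delta_rot": [0, 0, 0], "gripper": 1},
    {"xyz": [0, -0.5, 0], "delta_rot": [0, 0, 0], "gripper": 1},
    {"xyz": [-0.4, 0, -0.5], "delta_rot": [0, 0, 0], "gripper": 1},
    {"xyz": [-0.6, 0, -0.4], "delta_rot": [0, 0, 0], "gripper": 1},
    {"xyz": [-0.6, 0, -0.4], "delta_rot": [0, 0, 0], "gripper": 1},
    {"xyz": [-0.6, 0, -0.35], "delta_rot": [0, 0, 0], "gripper": 1},
    {"xyz": [-0.6, 0, -0.3], "delta_rot": [0, 0, 0], "gripper": 1},
    {"xyz": [0, 0, 0], "delta_rot": [0, 0, 0], "gripper": 1},
  ],
)

```text
time_s: 7.6
ee_pos: [0.4041, 0.2018, 0.2266]
eef_rot: [1.027, 1.983, -0.532]
force: [-0.1, -0.4, 0.2]
width: 0.0001
```

```bash
python3 - <<'E'
from st import *
st();snap('scene','s7')
b=cv2.imread("pics/s7.png");cv2.imwrite("pics/s7c.png",cv2.resize(b[130:270,160:330],None,fx=4,fy=4,interpolation=0))
E
```

```text
t 7.6 tip [-0.0884 -0.0652  0.1274] Fbox [ 0.29 -0.37  0.25] w 0.0001 j [ 0.7   0.44  2.15 -1.15  1.1   0.94]
```

View pics/s7c.png

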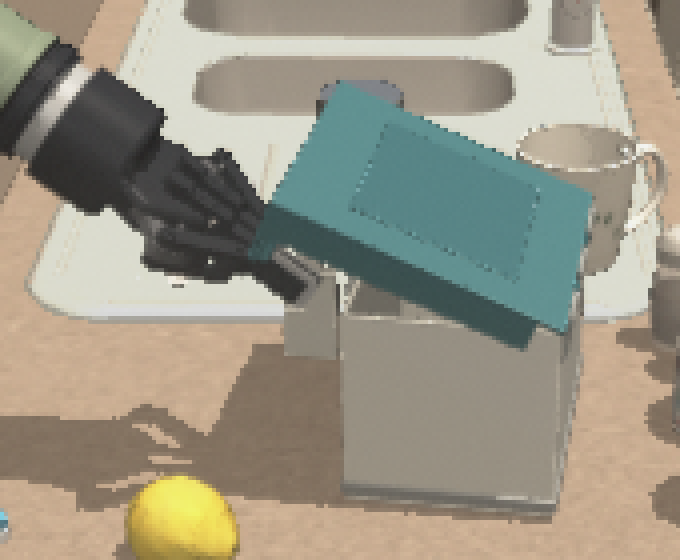

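The lid is lifting cleanly, now at about 0.35. I follow the arc.

Emit:
play_rows(
  series=[
    {"xyz": [-1.0, 0, -1.0], "delta_rot": [0, 0, 0], "gripper": 1},
    {"xyz": [-1.2, 0, -0.5], "delta_rot": [0, 0, 0], "gripper": 1},
    {"xyz": [-1.26, 0, -0.4], "delta_rot": [0, 0, 0], "gripper": 1},
    {"xyz": [-1.26, 0, -0.2], "delta_rot": [0, 0, 0], "gripper": 1},
    {"xyz": [-1.26, 0, -0.1], "delta_rot": [0, 0, 0], "gripper": 1},
    {"xyz": [-1.24, 0, -0.1], "delta_rot": [0, 0, 0], "gripper": 1},
    {"xyz": [-1.24, 0, 0], "delta_rot": [0, 0, 0], "gripper": 1},
    {"xyz": [0, 0, 0], "delta_rot": [0, 0, 0], "gripper": 1},
  ],
)

```text
time_s: 8.65
ee_pos: [0.4214, 0.1768, 0.3092]
eef_rot: [1.028, 1.982, -0.533]
force: [-0.2, 0.8, 0.4]
width: -0.0003
```

```bash
python3 - <<'E'
from st import *
st();snap('scene','s8')
b=cv2.imread("pics/s8.png");cv2.imwrite("pics/s8c.png",cv2.resize(b[110:270,160:330],None,fx=3.6,fy=3.6,interpolation=0))
E
```

```text
t 8.65 tip [-0.058  -0.0656  0.21  ] Fbox [-0.76  0.27  0.38] w -0.0003 j [ 0.63  0.29  2.07 -1.1   1.16  0.7 ]
```

View pics/s8c.png

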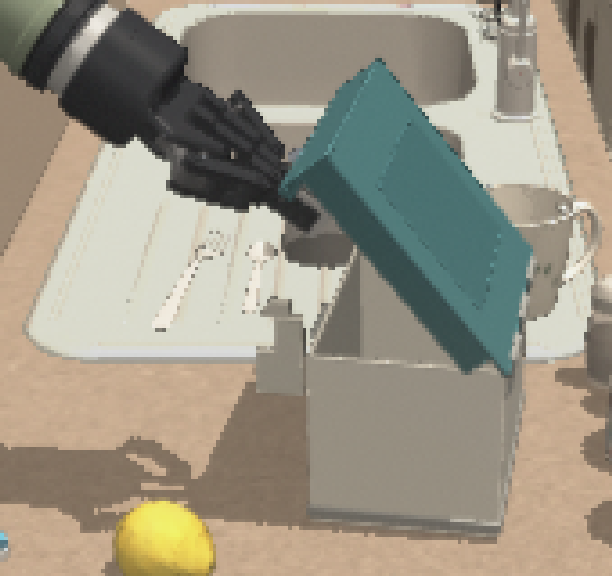

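Emit:
play_rows(
  series=[
    {"xyz": [-1.1, 0, 0.4], "delta_rot": [0, 0, 0], "gripper": 1},
    {"xyz": [-1.2, 0, 0.4], "delta_rot": [0, 0, 0], "gripper": 1},
    {"xyz": [-1.2, 0, 0.4], "delta_rot": [0, 0, 0], "gripper": 1},
    {"xyz": [-1.19, 0, 0.4], "delta_rot": [0, 0, 0], "gripper": 1},
    {"xyz": [-1.15, 0, 0.5], "delta_rot": [0, 0, 0], "gripper": 1},
    {"xyz": [-1.1, 0, 0.6], "delta_rot": [0, 0, 0], "gripper": 1},
    {"xyz": [-1.0, 0, 0.65], "delta_rot": [0, 0, 0], "gripper": 1},
    {"xyz": [0, 0, 0], "delta_rot": [0, 0, 0], "gripper": 1},
  ],
)

```text
time_s: 9.7
ee_pos: [0.4636, 0.117, 0.3544]
eef_rot: [1.028, 1.983, -0.533]
force: [-0.4, 0.1, 0.5]
width: 0.0001
```

```bash
python3 - <<'E'
from st import *
st();snap('scene','s9')
b=cv2.imread("pics/s9.png");cv2.imwrite("pics/s9c.png",cv2.resize(b[110:270,160:330],None,fx=3.6,fy=3.6,interpolation=0))
E
```

```text
t 9.7 tip [ 0.0151 -0.0658  0.2551] Fbox [-0.3  -0.33  0.55] w 0.0001 j [ 0.47  0.23  2.   -1.14  1.11  0.52]
```

View pics/s9c.png

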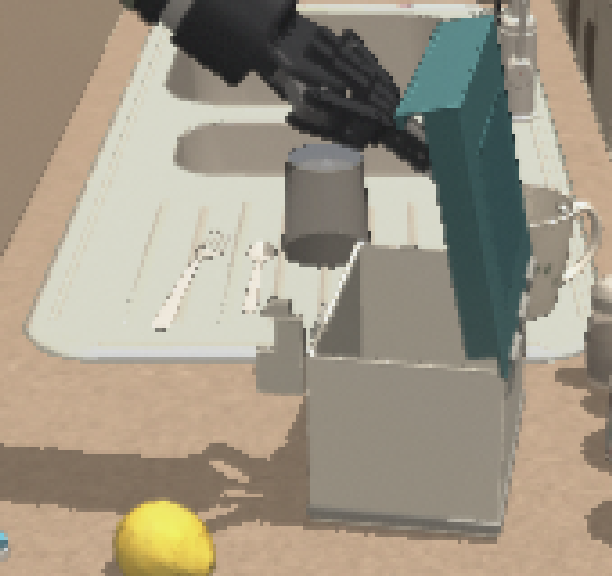

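Emit:
play_rows(
  series=[
    {"xyz": [-0.8, 0, 0.5], "delta_rot": [0, 0, 0], "gripper": 1},
    {"xyz": [-0.8, 0, 0.6], "delta_rot": [0, 0, 0], "gripper": 1},
    {"xyz": [-0.8, 0, 0.6], "delta_rot": [0, 0, 0], "gripper": 1},
    {"xyz": [0, 0, 0], "delta_rot": [0, 0, 0], "gripper": 1},
    {"xyz": [0, 0, 0], "delta_rot": [0, 0, 0], "gripper": 1},
  ],
)

```text
time_s: 10.38
ee_pos: [0.4793, 0.0951, 0.364]
eef_rot: [1.027, 1.984, -0.533]
force: [0.4, 0.3, 1.0]
width: -0.0001
```

```bash
python3 - <<'E'
from st import *
st();snap('scene','s10')
b=cv2.imread("pics/s10.png");cv2.imwrite("pics/s10c.png",cv2.resize(b[110:290,160:330],None,fx=3.3,fy=3.3,interpolation=0))
for th in (1.4,1.5,1.6,1.7): print(th,[proj("scene",b2w(np.insert([.06-u*np.cos(th)-w*np.sin(th),.132+u*np.sin(th)-w*np.cos(th)],1,-.095))).round(1).tolist() for u,w in((.175,.036),(.175,-.005),(0,-.005))])
E
```

```text
t 10.375 tip [ 0.0421 -0.0656  0.2646] Fbox [-0.06  0.48  0.96] w -0.0001 j [ 0.41  0.23  1.98 -1.15  1.07  0.47]
1.4 [[271.1, 140.0], [290.4, 138.0], [301.4, 212.0]]
1.5 [[279.2, 137.9], [298.8, 137.8], [301.4, 212.2]]
1.6 [[287.5, 136.6], [307.2, 138.4], [301.4, 212.4]]
1.7 [[296.1, 136.1], [315.6, 139.8], [301.4, 212.6]]
```

View pics/s10c.png

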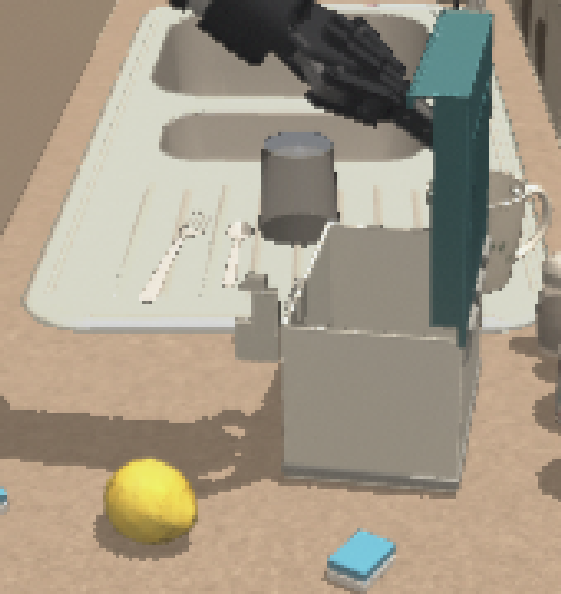

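Emit:
play_rows(
  series=[
    {"xyz": [-0.6, 0, 0.5], "delta_rot": [0, 0, 0], "gripper": 1},
    {"xyz": [-0.6, 0, 0.5], "delta_rot": [0, 0, 0], "gripper": 1},
    {"xyz": [-0.4, 0, 0.4], "delta_rot": [0, 0, 0], "gripper": 1},
    {"xyz": [0, 0, 0], "delta_rot": [0, 0, 0], "gripper": 1},
  ],
)

```text
time_s: 10.92
ee_pos: [0.4912, 0.078, 0.3684]
eef_rot: [1.028, 1.985, -0.534]
force: [-0.1, 1.2, -4.5]
width: 0.0001
```

```bash
python3 - <<'E'
from st import *
st();snap('scene','s11')
b=cv2.imread("pics/s11.png");cv2.imwrite("pics/s11c.png",cv2.resize(b[110:290,160:330],None,fx=3.3,fy=3.3,interpolation=0))
E
```

```text
t 10.925 tip [ 0.0628 -0.0659  0.2689] Fbox [-1.01  0.63 -4.53] w 0.0001 j [ 0.37  0.23  1.97 -1.16  1.05  0.44]
```

View pics/s11c.png

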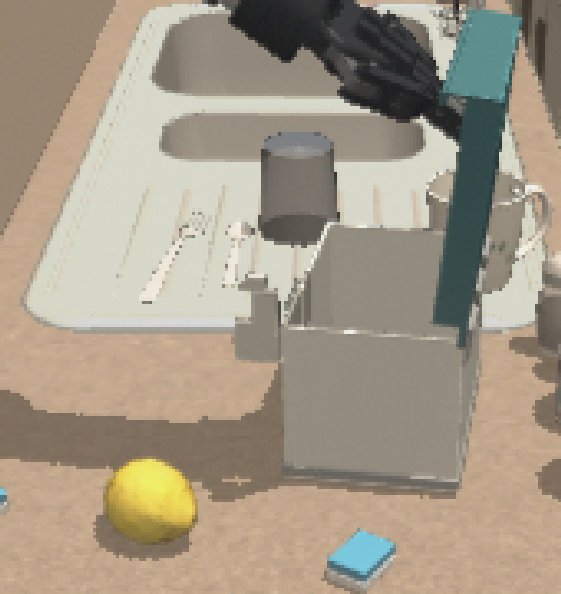

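Emit:
play_rows(
  series=[
    {"xyz": [0.5, 0, -0.5], "delta_rot": [0, 0, 0], "gripper": 1},
    {"xyz": [0.3, 0, -3], "delta_rot": [0, 0, 0], "gripper": 1},
    {"xyz": [0, 0, -4.5], "delta_rot": [0, 0, 0], "gripper": 1},
    {"xyz": [0, 0, -5], "delta_rot": [0, 0, 0], "gripper": -0.3},
    {"xyz": [0, 0, 0], "delta_rot": [0, 0, 0], "gripper": -0.3},
  ],
)

```text
time_s: 11.6
ee_pos: [0.4262, 0.1709, 0.4399]
eef_rot: [1.025, 1.982, -0.525]
force: [0.2, 0.2, 0.1]
width: 0.0355
```

```bash
cat >> h.py <<'E'
def down(deg):
    a=np.radians(deg);y=np.array([np.cos(a),np.sin(a),0]);z=np.array([0,0,-1.]);return np.c_[np.cross(y,z),y,z]
E
python3 - <<'E'
from st import *
st();Q=down(103);plan([(np.array([.440,-.063,.29]),Q)],[12])
Q=down(-77);plan([(np.array([.440,-.063,.29]),Q)],[12])
E
```

```text
t 11.6 tip [-0.0504 -0.0639  0.3408] Fbox [-0.05  0.33  0.09] w 0.0355 j [ 0.62  0.14  1.88 -1.01  1.31  0.38]
-> total deg [-32.   48.6 -62.2] dist 0.278
   xyz [0.07, -1.05, 2.07] rot [-2.66, 4.05, -5.18]
   xyz [0.03, -1.14, 2.02] rot [-2.66, 4.05, -5.18]
   xyz [-0.01, -1.23, 1.96] rot [-2.66, 4.05, -5.18]
   xyz [-0.03, -1.32, 1.9] rot [-2.66, 4.05, -5.18]
   xyz [-0.04, -1.41, 1.84] rot [-2.66, 4.05, -5.18]
   xyz [-0.03, -1.5, 1.77] rot [-2.66, 4.05, -5.18]
   xyz [-0.02, -1.58, 1.69] rot [-2.66, 4.05, -5.18]
   xyz [0.01, -1.66, 1.62] rot [-2.66, 4.05, -5.18]
   xyz [0.05, -1.73, 1.54] rot [-2.66, 4.05, -5.18]
   xyz [0.11, -1.79, 1.47] rot [-2.66, 4.05, -5.18]
   xyz [0.17, -1.85, 1.39] rot [-2.66, 4.05, -5.18]
   xyz [0.24, -1.89, 1.32] rot [-2.66, 4.05, -5.18]
-> total deg [ 53.6  35.3 102.3] dist 0.278
   xyz [0.07, -1.05, 2.07] rot [4.47, 2.94, 8.53]
   xyz [-0.18, -0.87, 2.14] rot [4.47, 2.94, 8.53]
   xyz [-0.41, -0.66, 2.18] rot [4.47, 2.94, 8.53]
   xyz [-0.6, -0.42, 2.2] rot [4.47, 2.94, 8.53]
   xyz [-0.75, -0.14, 2.19] rot [4.47, 2.94, 8.53]
   xyz [-0.87, 0.15, 2.15] rot [4.47, 2.94, 8.53]
   xyz [-0.93, 0.45, 2.08] rot [4.47, 2.94, 8.53]
   xyz [-0.95, 0.75, 1.98] rot [4.47, 2.94, 8.53]
   xyz [-0.91, 1.03, 1.86] rot [4.47, 2.94, 8.53]
   xyz [-0.83, 1.3, 1.73] rot [4.47, 2.94, 8.53]
   xyz [-0.7, 1.55, 1.58] rot [4.47, 2.94, 8.53]
   xyz [-0.53, 1.76, 1.42] rot [4.47, 2.94, 8.53]
```

Emit:
play_rows(
  series=[
    {"xyz": [0.07, -1.05, 2.07], "delta_rot": [-2.66, 4.05, -5.18], "gripper": -0.5},
    {"xyz": [0.03, -1.14, 2.02], "delta_rot": [-2.66, 4.05, -5.18], "gripper": -0.5},
    {"xyz": [-0.01, -1.23, 1.96], "delta_rot": [-2.66, 4.05, -5.18], "gripper": -0.5},
    {"xyz": [-0.03, -1.32, 1.9], "delta_rot": [-2.66, 4.05, -5.18], "gripper": -0.5},
    {"xyz": [-0.04, -1.41, 1.84], "delta_rot": [-2.66, 4.05, -5.18], "gripper": -0.5},
    {"xyz": [-0.03, -1.5, 1.77], "delta_rot": [-2.66, 4.05, -5.18], "gripper": -0.5},
    {"xyz": [-0.02, -1.58, 1.69], "delta_rot": [-2.66, 4.05, -5.18], "gripper": -0.5},
    {"xyz": [0.01, -1.66, 1.62], "delta_rot": [-2.66, 4.05, -5.18], "gripper": -0.5},
    {"xyz": [0.05, -1.73, 1.54], "delta_rot": [-2.66, 4.05, -5.18], "gripper": -0.5},
    {"xyz": [0.11, -1.79, 1.47], "delta_rot": [-2.66, 4.05, -5.18], "gripper": -0.5},
    {"xyz": [0.17, -1.85, 1.39], "delta_rot": [-2.66, 4.05, -5.18], "gripper": -0.5},
    {"xyz": [0.24, -1.89, 1.32], "delta_rot": [-2.66, 4.05, -5.18], "gripper": -0.5},
  ],
)

```text
time_s: 13.1
ee_pos: [0.4384, -0.0666, 0.2869]
eef_rot: [0.352, -3.111, 0.002]
force: [-0.0, 0.2, 1.1]
width: 0.064
```

Emit:
play_rows(
  series=[
    {"xyz": [0, 0, 0], "delta_rot": [0, 0, 0], "gripper": -0.5},
  ],
)

```text
time_s: 13.22
ee_pos: [0.4387, -0.0667, 0.2864]
eef_rot: [0.342, -3.113, 0.004]
force: [-0.5, 0.5, -0.5]
width: 0.0639
```

```bash
python3 - <<'E'
from st import *
st();m=r.camera_model("wrist");snap('wrist','w12')
im=cv2.imread("pics/w12.png");h=cv2.cvtColor(im,cv2.COLOR_BGR2HSV)
k=cv2.inRange(h,(90,90,130),(112,255,255));c,_=cv2.findContours(k,cv2.RETR_EXTERNAL,cv2.CHAIN_APPROX_NONE)
n=np.linalg.norm
for q in c:
    if cv2.contourArea(q)>200:
        w=np.array([onz("wrist",*pt,.018,m)[:2] for pt in q[:,0]]).astype(np.float32)
        (x,y),s,a=cv2.minAreaRect(w*1000);print("tablet mm",x,y,s,a,cv2.boundingRect(q))
p,R,_=state();print("TCP",p.round(4),"yaxis",np.degrees(np.arctan2(R[1,1],R[0,1])),R[:,2].round(3))
E
```

```text
t 13.225 tip [ 0.0085 -0.1939  0.1134] Fbox [-0.73 -0.13 -0.46] w 0.0639 j [-0.18  0.24  2.02 -0.01  0.89 -1.96]
tablet mm 440.8602600097656 -64.1085205078125 (38.86466598510742, 29.325424194335938) 11.789978981018066 (271, 193, 42, 53)
TCP [ 0.4387 -0.066   0.287 ] yaxis 102.57219433060291 [-0.008 -0.003 -1.   ]
```

View pics/w12.png

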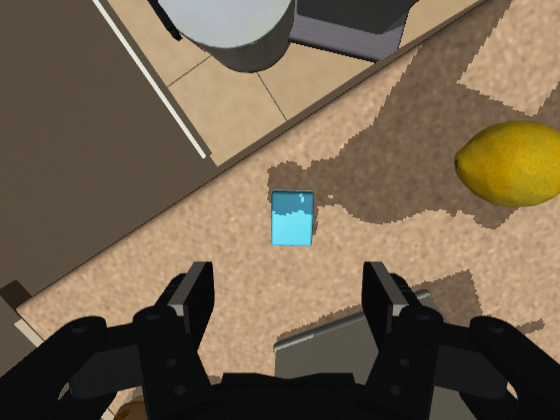

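w12: the tablet is at (292,219), measured at (0.441, -0.064) and turned 11.8°. It lies between the jaws and nothing is in the way.

Emit:
play_rows(
  series=[
    {"xyz": [-0.4, 0.14, 2], "delta_rot": [0, 0, 0], "gripper": -0.5},
    {"xyz": [0, 0, 3], "delta_rot": [0, 0, 0], "gripper": -0.5},
    {"xyz": [0, 0, 3], "delta_rot": [0, 0, 0], "gripper": -0.5},
    {"xyz": [0, 0, 2], "delta_rot": [0, 0, 0], "gripper": -0.5},
    {"xyz": [0, 0, 1], "delta_rot": [0, 0, 0], "gripper": -0.5},
    {"xyz": [0, 0, 0], "delta_rot": [0, 0, 0], "gripper": -0.5},
  ],
)

```text
time_s: 14.02
ee_pos: [0.4417, -0.063, 0.1775]
eef_rot: [0.348, -3.115, 0.003]
force: [0.1, -0.1, -0.1]
width: 0.0638
```

```bash
python3 - <<'E'
from st import *
st();p,R,_=state();print(p.round(4));snap('wrist','w13')
E
```

```text
t 14.025 tip [ 0.0074 -0.1889  0.0045] Fbox [ 0.17  0.02 -0.07] w 0.0638 j [-0.17  0.41  2.14 -0.01  0.6  -1.95]
[ 0.4417 -0.063   0.1775]
```

View pics/w13.png

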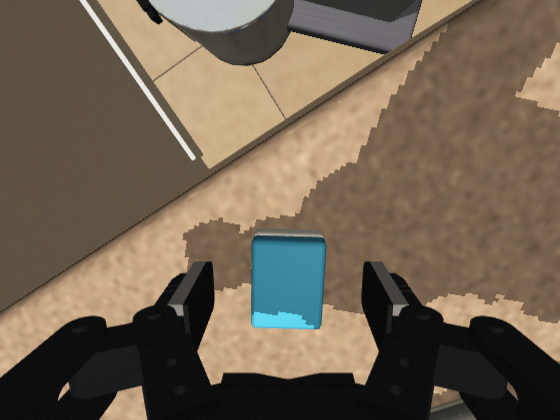

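Emit:
play_rows(
  series=[
    {"xyz": [0, 0, 0.1], "delta_rot": [0, 0, 0], "gripper": 0.6},
    {"xyz": [0, 0, 0], "delta_rot": [0, 0, 0], "gripper": 0.6},
    {"xyz": [0, 0, 0], "delta_rot": [0, 0, 0], "gripper": 0.6},
    {"xyz": [0, 0, 0], "delta_rot": [0, 0, 0], "gripper": 0.6},
    {"xyz": [0, 0, 0], "delta_rot": [0, 0, 0], "gripper": 0.6},
  ],
  grip_force=25,
)

```text
time_s: 14.7
ee_pos: [0.4419, -0.0634, 0.1771]
eef_rot: [0.348, -3.116, 0.004]
force: [-0.5, -0.5, 5.8]
width: 0.029
```

Emit:
play_rows(
  series=[
    {"xyz": [0, 0, -1], "delta_rot": [0, 0, 0], "gripper": 0.6},
    {"xyz": [0, 0, -3], "delta_rot": [0, 0, 0], "gripper": 0.6},
    {"xyz": [0, 0, -4], "delta_rot": [0, 0, 0], "gripper": 0.6},
    {"xyz": [0, 0, -5], "delta_rot": [0, 0, 0], "gripper": 0.6},
    {"xyz": [0, 0, -5], "delta_rot": [0, 0, 0], "gripper": 0.6},
  ],
)

```text
time_s: 15.32
ee_pos: [0.4424, -0.0628, 0.3584]
eef_rot: [0.348, -3.115, 0.003]
force: [-0.6, -0.2, 0.2]
width: 0.0296
```

```bash
python3 - <<'E'
from st import *
st();snap('wrist','w14');Q=down(35.3);
plan([(np.r_[b2w((-.008,0,0))[:2],.36],Q),(np.r_[b2w((-.008,0,0))[:2],.25],Q)],[8,3])
E
```

```text
t 15.325 tip [ 0.0077 -0.1881  0.1854] Fbox [-0.25 -0.62  0.16] w 0.0296 j [-0.17  0.16  1.91 -0.    1.08 -1.96]
-> total deg [-0.1  0.5 67.4] dist 0.187
   xyz [-2.06, 1.09, 0.06] rot [-0.02, 0.06, 8.43]
   xyz [-1.88, 1.38, 0.06] rot [-0.02, 0.06, 8.43]
   xyz [-1.66, 1.64, 0.06] rot [-0.02, 0.06, 8.43]
   xyz [-1.4, 1.86, 0.06] rot [-0.02, 0.06, 8.43]
   xyz [-1.11, 2.05, 0.06] rot [-0.02, 0.06, 8.43]
   xyz [-0.8, 2.19, 0.06] rot [-0.02, 0.06, 8.43]
   xyz [-0.47, 2.28, 0.06] rot [-0.02, 0.06, 8.43]
   xyz [-0.13, 2.33, 0.06] rot [-0.02, 0.06, 8.43]
-> total deg [0. 0. 0.] dist 0.11
   xyz [0.0, 0.0, 3.67] rot [0.0, 0.0, 0.0]
   xyz [0.0, 0.0, 3.67] rot [0.0, 0.0, 0.0]
   xyz [0.0, 0.0, 3.67] rot [0.0, 0.0, 0.0]
```

View pics/w14.png

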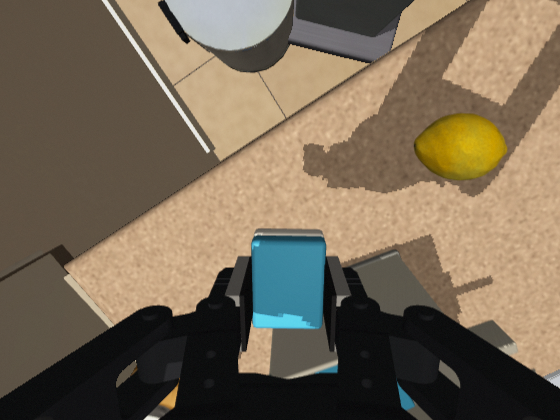

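w14: the tablet is held squarely between the pads. Next I carry it over the front half of the box.

Emit:
play_rows(
  series=[
    {"xyz": [-2.06, 1.09, 0.06], "delta_rot": [0, 0.06, 8.43], "gripper": 0.6},
    {"xyz": [-1.88, 1.38, 0.06], "delta_rot": [0, 0.06, 8.43], "gripper": 0.6},
    {"xyz": [-1.66, 1.64, 0.06], "delta_rot": [0, 0.06, 8.43], "gripper": 0.6},
    {"xyz": [-1.2, 1.86, 0.06], "delta_rot": [0, 0.06, 8.43], "gripper": 0.6},
    {"xyz": [-0.9, 2.05, 0.06], "delta_rot": [0, 0.06, 8.43], "gripper": 0.6},
    {"xyz": [-0.6, 2.19, 0.06], "delta_rot": [0, 0.06, 8.43], "gripper": 0.6},
    {"xyz": [-0.27, 2.28, 0.06], "delta_rot": [0, 0.06, 8.43], "gripper": 0.6},
    {"xyz": [0.07, 2.33, 0.06], "delta_rot": [0, 0.06, 8.43], "gripper": 0.6},
    {"xyz": [0, 0, 0], "delta_rot": [0, 0, 0], "gripper": 0.6},
  ],
)

```text
time_s: 16.5
ee_pos: [0.5764, 0.064, 0.3497]
eef_rot: [-1.434, -2.781, 0.01]
force: [-0.5, -0.2, 0.2]
width: 0.0294
```

```bash
python3 - <<'E'
from st import *
st();snap('scene','s15');snap('wrist','w15')
b=cv2.imread("pics/s15.png");cv2.imwrite("pics/s15c.png",cv2.resize(b[60:290,160:380],None,fx=2.5,fy=2.5,interpolation=0))
E
```

```text
t 16.5 tip [-0.0196 -0.0063  0.1768] Fbox [-0.12 -0.56  0.19] w 0.0294 j [ 0.09  0.37  1.63  0.    1.15 -0.53]
```

View pics/s15c.png

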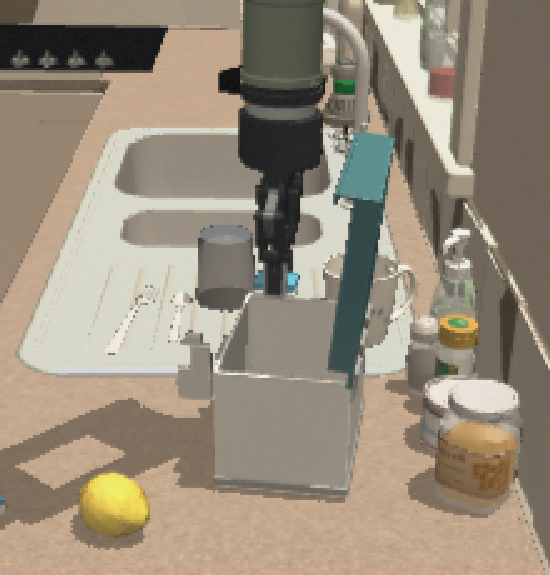

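View pics/w15.png

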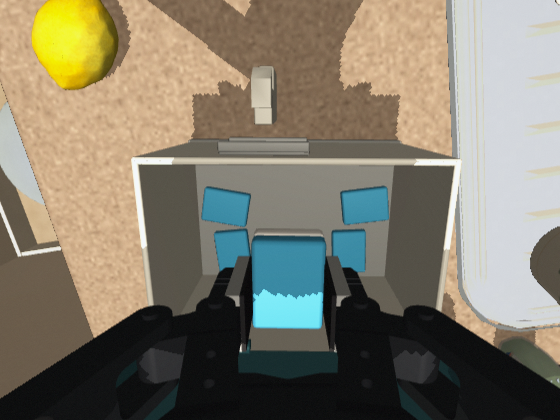

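Emit:
play_rows(
  series=[
    {"xyz": [0, 0, 3], "delta_rot": [0, 0, 0], "gripper": 0.6},
    {"xyz": [0, 0, 3.5], "delta_rot": [0, 0, 0], "gripper": 0.6},
    {"xyz": [0, 0, 2.5], "delta_rot": [0, 0, 0], "gripper": 0.6},
    {"xyz": [0, 0, 1.5], "delta_rot": [0, 0, 0], "gripper": 0.6},
    {"xyz": [0, 0, 0], "delta_rot": [0, 0, 0], "gripper": 0.6},
  ],
)

```text
time_s: 17.23
ee_pos: [0.5739, 0.0628, 0.2444]
eef_rot: [-1.436, -2.778, 0.012]
force: [0.2, -0.1, 0.3]
width: 0.0292
```

```bash
python3 - <<'E'
from st import *
st();snap('scene','s16')
b=cv2.imread("pics/s16.png");cv2.imwrite("pics/s16c.png",cv2.resize(b[60:290,160:380],None,fx=2.5,fy=2.5,interpolation=0))
E
```

```text
t 17.225 tip [-0.0202 -0.0093  0.0714] Fbox [0.24 0.1  0.26] w 0.0292 j [ 0.09  0.47  1.77  0.    0.92 -0.53]
```

View pics/s16c.png

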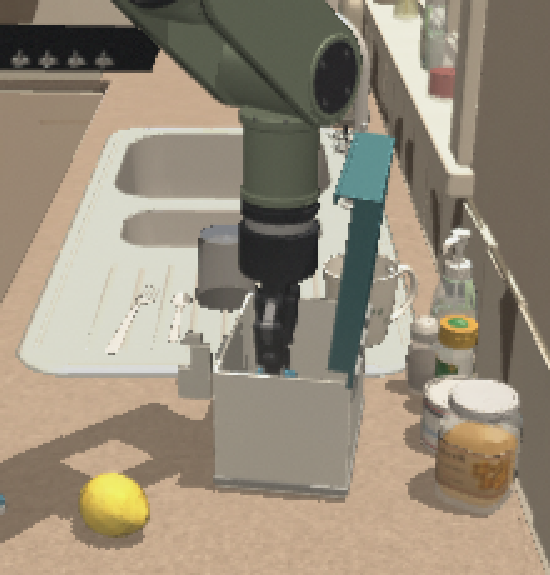

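Emit:
play_rows(
  series=[
    {"xyz": [0, 0, 0], "delta_rot": [0, 0, 0], "gripper": 0},
    {"xyz": [0, 0, 0], "delta_rot": [0, 0, 0], "gripper": -0.1},
    {"xyz": [0, 0, 0], "delta_rot": [0, 0, 0], "gripper": -0.1},
    {"xyz": [0, 0, -3], "delta_rot": [0, 0, 0], "gripper": -0.1},
    {"xyz": [0, 0, -5], "delta_rot": [0, 0, 0], "gripper": -0.1},
    {"xyz": [0, 0, -5], "delta_rot": [0, 0, 0], "gripper": -0.1},
  ],
)

```text
time_s: 18.02
ee_pos: [0.5761, 0.0633, 0.3764]
eef_rot: [-1.437, -2.779, 0.01]
force: [0.4, 0.1, -0.8]
width: 0.047
```

```bash
python3 - <<'E'
from st import *
st();snap('scene','s17');snap('wrist','w17')
b=cv2.imread("pics/s17.png");cv2.imwrite("pics/s17c.png",cv2.resize(b[60:290,160:380],None,fx=2.5,fy=2.5,interpolation=0))
E
```

```text
t 18.025 tip [-0.0191 -0.007   0.2034] Fbox [ 0.11  0.36 -0.78] w 0.047 j [ 0.09  0.35  1.59  0.    1.21 -0.53]
```

View pics/w17.png

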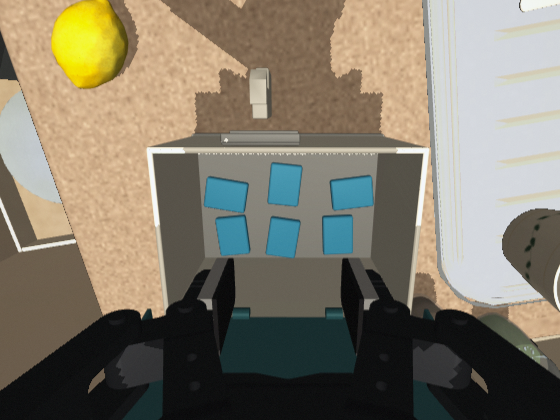

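View pics/s17c.png

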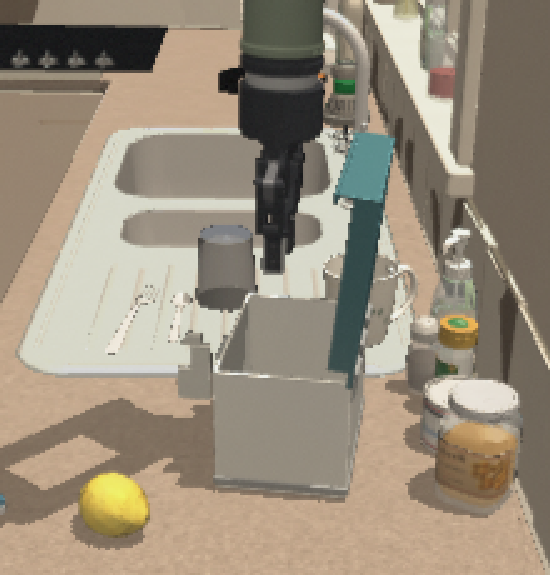

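w17 and s17: six tablets lie flat in the box, the newcomer among the two in the middle at (285,184) and (283,238), and the fingers are empty. To shut the lid I go over it to its back side.

Emit:
play_rows(
  series=[
    {"xyz": [0, 0, -4], "delta_rot": [0, 0, 0], "gripper": 1},
    {"xyz": [0, 0, -5], "delta_rot": [0, 0, 0], "gripper": 1},
    {"xyz": [0, 0, -5], "delta_rot": [0, 0, 0], "gripper": 1},
    {"xyz": [0, 0, 0], "delta_rot": [0, 0, 0], "gripper": 1},
    {"xyz": [0, 0, 0], "delta_rot": [0, 0, 0], "gripper": 1},
  ],
)

```text
time_s: 18.75
ee_pos: [0.5781, 0.0632, 0.5138]
eef_rot: [-1.436, -2.778, 0.012]
force: [0.2, -0.1, -0.3]
width: 0.0003
```

```bash
python3 - <<'E'
from st import *
st();p,R,_=state();print(R[:,2].round(3),(R.T@np.r_[EX,0]).round(3))
E
```

```text
t 18.75 tip [-0.0181 -0.0057  0.3408] Fbox [ 0.24  0.11 -0.35] w 0.0003 j [ 0.09  0.29  1.34  0.    1.53 -0.53]
[-0.016 -0.    -1.   ] [-1.    -0.001 -0.009]
```

Emit:
play_rows(
  series=[
    {"xyz": [-3, 0, 0], "delta_rot": [0, 0, 0], "gripper": 1},
    {"xyz": [-4, 0, 0], "delta_rot": [0, 0, 0], "gripper": 1},
    {"xyz": [-4, 0, 0], "delta_rot": [0, 0, 0], "gripper": 1},
    {"xyz": [-4, 0, 0], "delta_rot": [0, 0, 0], "gripper": 1},
    {"xyz": [0, 0, 0], "delta_rot": [0, 0, 0], "gripper": 1},
    {"xyz": [0, 0, 3], "delta_rot": [0, 0, 0], "gripper": 1},
    {"xyz": [0, 0, 3.5], "delta_rot": [0, 0, 0], "gripper": 1},
    {"xyz": [0, 0, 0], "delta_rot": [0, 0, 0], "gripper": 1},
  ],
)

```text
time_s: 19.75
ee_pos: [0.6632, -0.0583, 0.4445]
eef_rot: [-1.432, -2.772, 0.015]
force: [0.5, -0.2, -0.4]
width: -0.0004
```

```bash
python3 - <<'E'
from arc import *
st();snap('scene','s19');snap('wrist','w19')
b=cv2.imread("pics/s19.png");cv2.imwrite("pics/s19c.png",cv2.resize(b[60:290,160:380],None,fx=2.5,fy=2.5,interpolation=0))
p,R,_=state();print(R[:,2].round(3))
t0=w2b(p+.173*R[:,2]);cur=np.array([t0[0],t0[2]])
for th in np.arange(1.65,-.01,-.075):
    q=lidpt(.145,-.005,th)+[.011,0];D=q-cur;print(round(th,3),q.round(3),"x",(-D[0]*100).round(2),"z",(-D[1]*100).round(2));cur=q
E
```

```text
t 19.75 tip [ 0.1292 -0.0073  0.2716] Fbox [ 0.44  0.32 -0.41] w -0.0004 j [-0.1   0.45  1.26 -0.    1.46 -0.72]
[-0.015  0.    -1.   ]
1.65 [0.087 0.276] x 4.35 z -0.01
1.575 [0.077 0.277] x 1.08 z -0.08
1.5 [0.066 0.277] x 1.09 z -0.0
1.425 [0.055 0.276] x 1.08 z 0.08
1.35 [0.044 0.275] x 1.08 z 0.16
1.275 [0.034 0.272] x 1.06 z 0.24
1.2 [0.023 0.269] x 1.04 z 0.32
1.125 [0.013 0.265] x 1.01 z 0.4
1.05 [0.003 0.26 ] x 0.98 z 0.47
0.975 [-0.006  0.255] x 0.94 z 0.54
0.9 [-0.015  0.249] x 0.9 z 0.61
0.825 [-0.024  0.242] x 0.85 z 0.68
0.75 [-0.032  0.234] x 0.8 z 0.74
0.675 [-0.039  0.227] x 0.74 z 0.8
0.6 [-0.046  0.218] x 0.68 z 0.85
0.525 [-0.052  0.209] x 0.61 z 0.9
0.45 [-0.057  0.2  ] x 0.54 z 0.94
0.375 [-0.062  0.19 ] x 0.47 z 0.98
0.3 [-0.066  0.18 ] x 0.4 z 1.01
0.225 [-0.069  0.169] x 0.32 z 1.04
0.15 [-0.072  0.159] x 0.24 z 1.06
0.075 [-0.073  0.148] x 0.16 z 1.08
0.0 [-0.074  0.137] x 0.08 z 1.09
```

View pics/s19c.png

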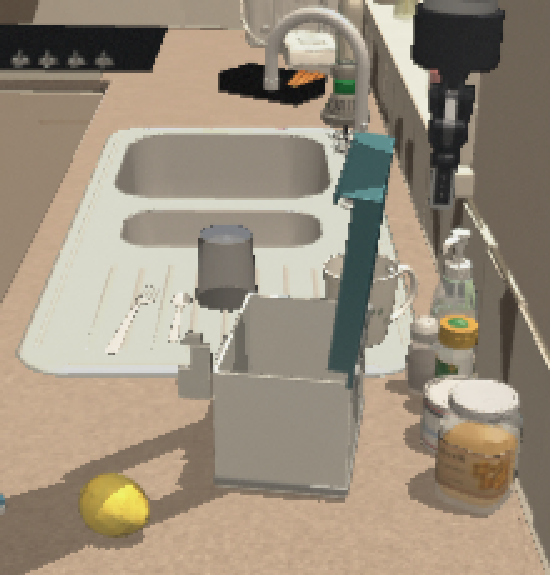

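Emit:
play_rows(
  series=[
    {"xyz": [2, 0, 0], "delta_rot": [0, 0, 0], "gripper": 1},
    {"xyz": [1.5, 0, 0], "delta_rot": [0, 0, 0], "gripper": 1},
    {"xyz": [1, 0, 0], "delta_rot": [0, 0, 0], "gripper": 1},
    {"xyz": [1, 0, -0.1], "delta_rot": [0, 0, 0], "gripper": 1},
    {"xyz": [1.1, 0, 0], "delta_rot": [0, 0, 0], "gripper": 1},
    {"xyz": [1.1, 0, 0.1], "delta_rot": [0, 0, 0], "gripper": 1},
    {"xyz": [1.1, 0, 0.15], "delta_rot": [0, 0, 0], "gripper": 1},
    {"xyz": [1.06, 0, 0.24], "delta_rot": [0, 0, 0], "gripper": 1},
    {"xyz": [1.04, 0, 0.32], "delta_rot": [0, 0, 0], "gripper": 1},
    {"xyz": [1, 0, 0.4], "delta_rot": [0, 0, 0], "gripper": 1},
    {"xyz": [0, 0, 0], "delta_rot": [0, 0, 0], "gripper": 1},
  ],
)

```text
time_s: 21.22
ee_pos: [0.5944, 0.0387, 0.4379]
eef_rot: [-1.435, -2.778, 0.011]
force: [0.2, -0.3, -0.2]
width: -0.0002
```

```bash
python3 - <<'E'
from arc import *
st();snap('scene','s20')
b=cv2.imread("pics/s20.png");cv2.imwrite("pics/s20c.png",cv2.resize(b[60:290,160:380],None,fx=2.5,fy=2.5,interpolation=0))
E
```

```text
t 21.225 tip [ 0.0112 -0.0066  0.2649] Fbox [ 0.39 -0.01 -0.22] w -0.0002 j [ 0.05  0.34  1.45  0.    1.37 -0.57]
```

View pics/s20c.png

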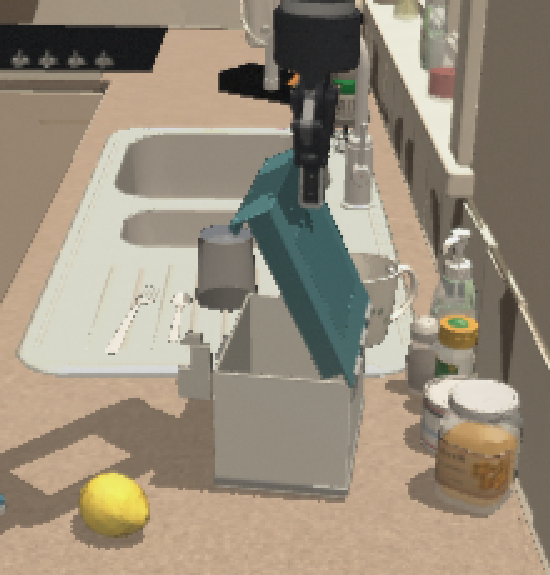

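Lid at about 1.1 and following the fingers. I continue down the arc.

Emit:
play_rows(
  series=[
    {"xyz": [0.95, 0, 0.45], "delta_rot": [0, 0, 0], "gripper": 1},
    {"xyz": [0.94, 0, 0.54], "delta_rot": [0, 0, 0], "gripper": 1},
    {"xyz": [0.9, 0, 0.61], "delta_rot": [0, 0, 0], "gripper": 1},
    {"xyz": [0.85, 0, 0.68], "delta_rot": [0, 0, 0], "gripper": 1},
    {"xyz": [0.8, 0, 0.74], "delta_rot": [0, 0, 0], "gripper": 1},
    {"xyz": [0.74, 0, 0.8], "delta_rot": [0, 0, 0], "gripper": 1},
    {"xyz": [0.68, 0, 0.85], "delta_rot": [0, 0, 0], "gripper": 1},
    {"xyz": [0.61, 0, 0.9], "delta_rot": [0, 0, 0], "gripper": 1},
    {"xyz": [0.54, 0, 0.94], "delta_rot": [0, 0, 0], "gripper": 1},
    {"xyz": [0.47, 0, 0.98], "delta_rot": [0, 0, 0], "gripper": 1},
    {"xyz": [0.4, 0, 0.95], "delta_rot": [0, 0, 0], "gripper": 1},
    {"xyz": [0, 0, 0], "delta_rot": [0, 0, 0], "gripper": 1},
  ],
)

```text
time_s: 22.78
ee_pos: [0.5479, 0.1024, 0.3537]
eef_rot: [-1.436, -2.778, 0.013]
force: [0.9, -0.6, -0.2]
width: -0.0002
```

```bash
python3 - <<'E'
from arc import *
st();snap('scene','s21')
b=cv2.imread("pics/s21.png");cv2.imwrite("pics/s21c.png",cv2.resize(b[60:290,160:380],None,fx=2.5,fy=2.5,interpolation=0))
E
```

```text
t 22.775 tip [-0.0675 -0.0078  0.1808] Fbox [ 1.03  0.33 -0.24] w -0.0002 j [ 0.16  0.33  1.68  0.    1.15 -0.45]
```

View pics/s21c.png

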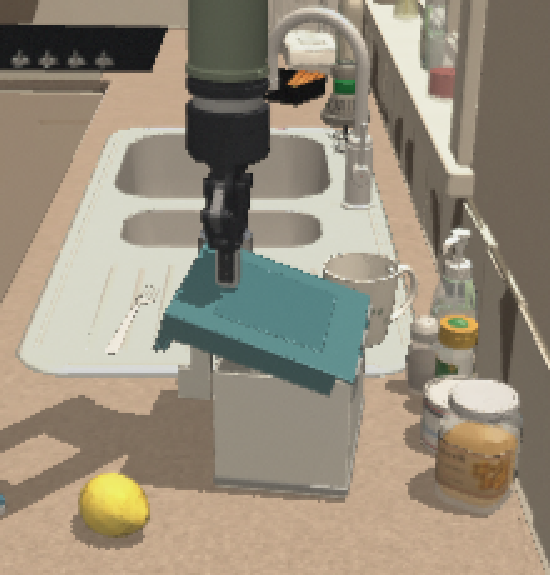

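Emit:
play_rows(
  series=[
    {"xyz": [0.2, 0, 0.6], "delta_rot": [0, 0, 0], "gripper": 1},
    {"xyz": [0.2, 0, 0.6], "delta_rot": [0, 0, 0], "gripper": 1},
    {"xyz": [0.1, 0, 0.5], "delta_rot": [0, 0, 0], "gripper": 1},
    {"xyz": [0.1, 0, 0.5], "delta_rot": [0, 0, 0], "gripper": 1},
    {"xyz": [0, 0, 0], "delta_rot": [0, 0, 0], "gripper": 1},
  ],
)

```text
time_s: 23.45
ee_pos: [0.5445, 0.1073, 0.3327]
eef_rot: [-1.437, -2.779, 0.01]
force: [0.3, -0.2, 0.0]
width: 0.0001
```

```bash
python3 -c "
from st import *
st()"
```

```text
t 23.45 tip [-0.0733 -0.0074  0.1598] Fbox [0.34 0.14 0.02] w 0.0001 j [ 0.17  0.35  1.72  0.    1.09 -0.44]
```

Emit:
play_rows(
  series=[
    {"xyz": [0.1, 0, 0.5], "delta_rot": [0, 0, 0], "gripper": 1},
    {"xyz": [0.05, 0, 0.5], "delta_rot": [0, 0, 0], "gripper": 1},
    {"xyz": [0, 0, 0.4], "delta_rot": [0, 0, 0], "gripper": 1},
    {"xyz": [0, 0, 0], "delta_rot": [0, 0, 0], "gripper": 1},
  ],
)

```text
time_s: 23.95
ee_pos: [0.5433, 0.1083, 0.3182]
eef_rot: [-1.437, -2.778, 0.012]
force: [-0.7, 0.0, 0.2]
width: 0.0003
```

```bash
python3 -c "
from st import *
st()"
```

```text
t 23.95 tip [-0.075  -0.008   0.1452] Fbox [-0.45 -0.58  0.22] w 0.0003 j [ 0.18  0.36  1.74  0.    1.06 -0.44]
```

Emit:
play_rows(
  series=[
    {"xyz": [0, 0, 0.3], "delta_rot": [0, 0, 0], "gripper": 1},
    {"xyz": [0, 0, 0.3], "delta_rot": [0, 0, 0], "gripper": 1},
    {"xyz": [0, 0, 0.2], "delta_rot": [0, 0, 0], "gripper": 1},
    {"xyz": [0, 0, 0], "delta_rot": [0, 0, 0], "gripper": 1},
  ],
)

```text
time_s: 24.45
ee_pos: [0.5434, 0.1083, 0.3107]
eef_rot: [-1.437, -2.779, 0.011]
force: [0.3, -0.5, 0.2]
width: -0.0002
```

```bash
python3 -c "
from st import *
st();snap('scene','s22')
b=cv2.imread('pics/s22.png');cv2.imwrite('pics/s22c.png',cv2.resize(b[60:290,160:380],None,fx=2.5,fy=2.5,interpolation=0))"
```

```text
t 24.45 tip [-0.0748 -0.0077  0.1378] Fbox [ 0.59 -0.06  0.19] w -0.0002 j [ 0.18  0.37  1.75  0.    1.04 -0.44]
```

View pics/s22c.png

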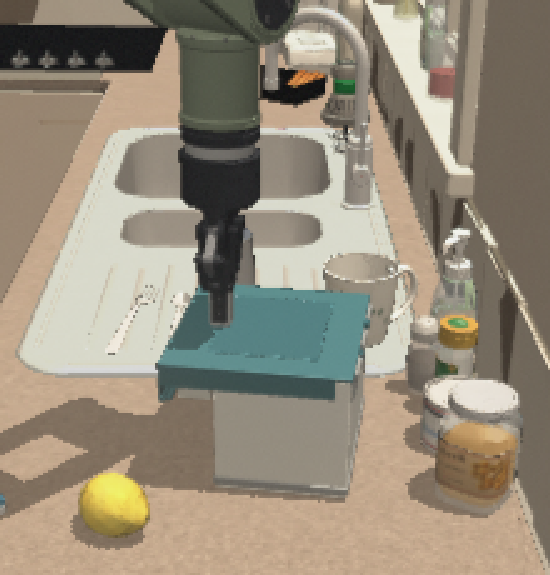

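Emit:
play_rows(
  series=[
    {"xyz": [0, 0, 0.2], "delta_rot": [0, 0, 0], "gripper": 1},
    {"xyz": [0, 0, 0.2], "delta_rot": [0, 0, 0], "gripper": 1},
    {"xyz": [0, 0, 0], "delta_rot": [0, 0, 0], "gripper": 1},
  ],
)

```text
time_s: 24.88
ee_pos: [0.5432, 0.1083, 0.3102]
eef_rot: [-1.438, -2.781, 0.008]
force: [-5.0, -0.7, 17.5]
width: -0.0001
```

```bash
python3 -c "
from st import *
st()"
```

```text
t 24.875 tip [-0.0747 -0.0075  0.1372] Fbox [-2.29 -4.48 17.54] w -0.0001 j [ 0.18  0.37  1.75  0.    1.04 -0.44]
```

Emit:
play_rows(
  series=[
    {"xyz": [0, 0, -0.6], "delta_rot": [0, 0, 0], "gripper": 1},
    {"xyz": [0, 0, -3], "delta_rot": [0, 0, 0], "gripper": 1},
    {"xyz": [0, 0, -5], "delta_rot": [0, 0, 0], "gripper": 1},
    {"xyz": [0, 0, -6], "delta_rot": [0, 0, 0], "gripper": 1},
    {"xyz": [0, 0, 0], "delta_rot": [0, 0, 0], "gripper": 1},
    {"xyz": [0, 0, 0], "delta_rot": [0, 0, 0], "gripper": 1},
  ],
)

```text
time_s: 25.62
ee_pos: [0.5452, 0.1083, 0.4523]
eef_rot: [-1.437, -2.779, 0.011]
force: [0.7, 0.0, -0.6]
width: -0.0003
```

```bash
python3 - <<'E'
from st import *
st();snap('scene','s23')
b=cv2.imread("pics/s23.png");cv2.imwrite("pics/s23c.png",cv2.resize(b[100:290,160:380],None,fx=3,fy=3,interpolation=0))
for th in(0,.05,.1):
    c,s=np.cos(th),np.sin(th);print(th,proj("scene",b2w((.06-.175*c+.005*s,-.095,.132+.175*s+.005*c))).round(1).tolist(),proj("scene",b2w((.06-.175*c-.036*s,-.095,.132+.175*s-.036*c))).round(1))
E
```

```text
t 25.625 tip [-0.0738 -0.0063  0.2793] Fbox [ 0.4   0.57 -0.62] w -0.0003 j [ 0.17  0.27  1.52  0.    1.37 -0.44]
0 [223.2, 204.2] [224.  219.7]
0.05 [223.3, 200.8] [223.2 216.4]
0.1 [223.5, 197.4] [222.5 213. ]
```

View pics/s23c.png

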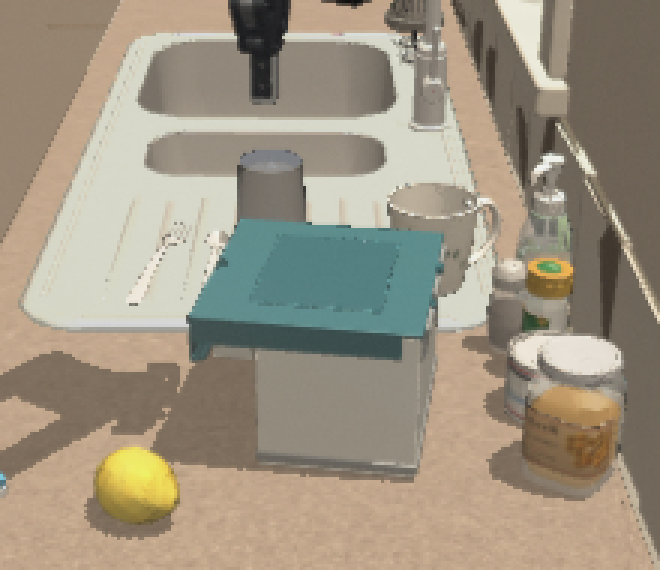

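The lid is flat: its corner is at about (224,206) in the scene image, matching fully shut and clearly below its 197 at the start. The arm is clear of everything.

```bash
python3 -c "
from rig import r
print(r.close_job())"
```

```text
the job is handed in; nothing more can be done
None
```

The tablet is in its box, the lid is fully shut, and the job is handed in at about 26 s of the 67 s allowed. The system gives no verdict, so what follows is from my own checks.

- **Catch and lid:** I pushed the catch about 10 mm to the left from its right side, at up to 9.4 N sideways. I held it while lifting the lid to about 0.17 rad, then let go and opened the lid to about 1.7 rad.
- **Tablet:** I took the look-alike farthest from the base, at (0.441, -0.064). It was released about 4 cm above the tablets in the box, so it dropped in rather than being set down. The wrist picture afterwards showed six tablets lying flat inside and empty fingers; I could not tell which of the two in the middle was the new one.
- **Shutting:** I pressed the lid down until it stood firm, with the fingertips at 137.2 mm, which matches fully shut. That final press briefly reached 17.5 N, below the 30 N limit but firmer than needed. After the arm withdrew, the picture still showed the lid flat, with its corner 1 to 2 px below the predicted shut position.
- **Bystanders:** I compared these only by eye; none appeared to have moved in the last scene picture.
- **Disagreement:** the cameras differed by about 3 to 6 mm on the box's position. I found the catch by touch, so this caused no trouble.

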